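# View a gel cassette under the amber cover

## Task

Get the gel ready to look at: first set the white gel cassette down flat in the middle of the viewer's blue window, lengthwise between the two raised end rails. Then lift the amber cover out of its drying stand, lay it flat on the clear bench with its handle up and let go of it, take it again and seat it on the rails so that both pins come up through its holes and it lies flush. Last, press the red rocker switch over to turn the light on; do not let the cassette or the cover drop, and leave the other things on the bench where they are.

Things in the scene. Friction and masses are not known exactly. Their poses are not given: they have to be found in the camera images.
- viewer: Gel viewer, a fixed white box, flat deck 60 mm above the bench. Origin on the bench below the centre of the blue window on the deck. z up, x to its back (away from the robot, within 0.25 rad), y along the line of the two pins. The box runs from x = -125 (front) to +75 mm and y = -95 to +95 mm.
- window (a point): Centre of the blue window, flush with the deck, 86 (x) by 108 mm (y), 60 mm above the bench; axes as the viewer's. At either end of it a grey rail 110 (x) by 24 (y) mm stands 22 mm above the deck, centres at y = -72 and +72 mm: 120 mm are clear between the rails, front and back are open.
- rail_seat (a point): Point midway between the two pins, level with the rail tops (82 mm above the bench); axes as the viewer's. The underside of the seated cover is centred here. In the middle of each rail top (y = -72 and +72 mm) stands a steel pin 9 mm thick, 16 mm tall, its upper 5 mm tapered.
- rocker_pivot (a point): Middle of the top of the red rocker switch at the front of the deck, 10 mm above the deck, 70 mm above the bench, 98 mm in front of the window's centre; axes as the viewer's. The rocker is 26 (x) by 44 mm (y) and tips about its x axis. When off its -y half (right, seen from the robot) stands up, outer edge 5 mm above this point. The black bezel round it is 3 mm high.
- rocker (a joint): Rocker switch, rad: 0 is off (right half up), 0.50 is fully on (right half down). Pressing the outer part of the right half down with about 3 N moves it, and it stays where it is left (no spring). On counts from 0.35.
- cover: Amber see-through plate 110 (x) by 170 (y) by 6 mm, 130 to 200 g, two 13 mm holes at y = -72 and +72 mm. Origin at the centre of its underside, z out of its top face. At first it leans in the stand on a long edge: y level, its -x edge up and leaning 0.30 rad from vertical towards the robot, top face with the handle looking away from the robot and a little up. Either end round may be seated.
- cover_edge (a point): Middle of the cover's -x edge, half way through its 6 mm thickness; axes as the cover's. At the start this is its upper edge, 129 mm above the bench, free to be pinched from above; the handle's bar begins 48 mm down from it.
- cover_handle (a point): Middle of the cover's black bar handle, 31 mm above the cover's underside (25 above its top face); axes as the cover's. The bar is 90 mm long (y), 14 wide (x), 14 high, on two posts at y = -38 and +38 mm; below it 18 mm are free to the plate.
- cover_under (a point): Centre of the cover's underside; axes as the cover's.
- stand: Fixed aluminium drying stand on a white tray 80 (x) by 150 mm (y). Origin on the bench below the cover's lower edge, 30 mm from the tray's near side, z up, x away from the robot (within 0.3 rad). Rests at y = -55 and +55 mm, 100 mm high, carry the cover from the robot's side; lips 14 mm high hold its lower edge: lift it 25 mm along its plane first. The bench 35 to 200 mm before the origin (robot's side) is clear.
- cassette: Sealed white gel cassette with a pale blue pane, a flat block 62 (x) by 96 (y) by 12 mm high, 55 to 95 g. Origin at the centre of its underside. It lies flat on the bench on the other side of the viewer from the stand; either end round will do on the window.
- tube_rack: Bystander: blue tube rack 65 by 180 by 48 mm, far left. Origin at the centre of its underside.
- tip_box: Bystander: grey pipette tip box with a clear lid, 85 by 120 by 67 mm, far right. Origin at the centre of its underside.
- slide_box: Bystander: small green slide box 42 by 80 by 32 mm, close behind the viewer. Origin at the centre of its underside.
- pen: Bystander: white and green marker pen 140 mm long, 18 mm thick, lying in front of the viewer near the robot. Origin on the bench below its middle.
There are look-alikes about, which are no part of the job. Leave any green, pink or purple look-alike of the cover alone.

How it is judged (in metres and radians):
On the way, in this order (a step that is already met when the one before it is completed fails the run):
1. the cassette lies flat on the window, lengthwise between the rails, and is let go (horizontal distance between cassette and window below 0.012 m and z of cassette in the frame of window between -0.0025 and 0.0025 m and angle between cassette's own z axis and vertical below 0.06 rad and angle between the y axis of cassette and the y axis of viewer, either way round below 0.15 rad and contact force between the fingers and cassette below 0.1 N), for 0.2 s.
2. the cover lies flat on the bench with its handle up, let go (height (world z) of cover_under below 0.006 m and angle between cover's own z axis and vertical below 0.08 rad and contact force between the fingers and cover below 0.1 N), for 0.2 s.
3. the cover is seated flush on the rails with both pins through its holes, and let go (horizontal distance between cover_under and rail_seat below 0.005 m and z of cover_under in the frame of rail_seat between -0.0025 and 0.0025 m and angle between cover's own z axis and vertical below 0.04 rad and angle between the y axis of cover and the y axis of viewer, either way round below 0.06 rad and contact force between the fingers and cover below 0.1 N), for 0.2 s.
4. the rocker switch is pressed over to on (value of joint rocker above 0.35 rad), for 0.1 s.
At the end, for the whole second after the job is handed in: Released and at rest: cassette flat on the window (centre within 12 mm, square within 0.15 rad, underside within 2.5 mm), cover handle up on both rails, pins through its holes (centre within 5 mm, underside within 2.5 mm, level within 0.04 rad, square within 0.06 rad), rocker at 0.35 rad or more (all of step 1 and all of step 3 and value of joint rocker above 0.35 rad and linear speed of each of cover, cassette below 0.02 m/s); the robot touches nothing.
It fails at once if a bystander is pushed more than 20 mm (distance of any of tube_rack, tip_box, slide_box, pen from where it was at the start of the episode above 0.02 m).
It fails at once if the cassette falls freely (over 0.7 m/s while not held) (linear speed of cassette above 0.7 m/s and contact force between the fingers and cassette below 0.1 N).
It fails at once if the cover falls freely (its middle over 1 m/s while not held) (linear speed of cover above 1 m/s and contact force between the fingers and cover below 0.1 N).
It also fails if it takes over 72 s, if anything falls off the work surface, if the arm or the gripper's body presses on something with over 40 N, if the wrist force passes 120 N, or if a joint passes its speed limit or range.

## Robot

A 6-joint arm with a two-finger parallel gripper is mounted at the origin on the work surface. World frame = base frame: x ahead of the robot, y to its left, z up, the work surface at z = 0. Lengths are in m, angles in degrees, forces in N, time in s.
With the tool pointing down it reaches from about 0.275 to 0.725 m from the base axis. Payload 15.9 kg.
Tool frame: the origin (TCP) lies between the finger pads; the fingertips stand 19 mm ahead of it and the grasp point (between the pads) is the TCP (nose_length is the distance from the TCP to the fingertips, in m); x points along the fingers, y is the direction in which the jaws open and shut, and the axes are right-handed (so a half turn about x gives the same grasp; the last joint's range is limited). The gripper opens to 85 mm and grips with 20 to 120 N. Pads are 22 mm wide; open, the fingers measure 114 mm over their backs; the gripper's body (76 mm by 85 mm) begins 54 mm behind the grasp point. The pads swing forward as they close: fully open they stand 13 mm farther back than shut.
Start: joints at [-69.958, 12.198, -1.971, 75.831, 0, 90], TCP at [0.171, -0.47, 0.25] pointing down, gripper open.
Joint ranges: [-170.91, 170.91], [-42.67, 98.43], [-65.05, 77.54], [-120.47, 116.71], [-90, 82.35], [-180, 180]. Speed limits (degrees/s): [108.29, 108.29, 136.94, 147.25, 180, 180].

## Interface

Orientations are given as [roll, pitch, yaw] about the fixed x, y, z axes, in that order (R = Rz(yaw) Ry(pitch) Rx(roll)).
In Python, from station import get_state, camera, camera_info, job_done, nose_length gives the robot as it stands. The module is installed in compiled form; this text tells all that it offers.
- The arm moves only by the shell command python3 -m handwheel 'ROWS'. ROWS is JSON, a list of rows, each an object of numbers: "tx", "ty", "tz": the shift along the tool's x, y, z in mm; "spin": the turn about the tool's x in degrees; "fingers": the closure, from 0 (fully open) to 1 (shut). A call has exactly 5 rows; each row shifts and turns the commanded pose from where the row before left it, along the tool's axes as they then stand; what a row does not reach is not made up. A row lasts 1/12 s, in which the tool goes at most 41.7 mm and 7.16 degrees, less where a joint would pass 70% of its speed; a pose out of reach is approached as far as the arm can. A call is refused whole if a number of a shift passes 41.7 or a number of a turn 7.16, either way. A call with a gripper value outside its range is refused whole. The fingers move at their own pace and stop on an object; the grip force is fixed at half the most. Time passes only in rows, so rows that do not move let the fingers close, or fill a call up. It gives the time, the measured TCP pose, the force and the opening at its end, in the units of the state.
- get_state(): the state, without advancing time (a new reading comes with each control period).
- camera(name): name is "scene" or "top"; returns the picture (400x640x3 uint8, blue, green, red); there is no depth.
- camera_info(name): a dict with "fov_y" (degrees; the focal length in pixels is half the picture's height over the tangent of half this angle, whatever the lens; pixels are square), "cx", "cy" (the principal point, pixels), "dist" ([k1, k2, p1, p2, k3] as OpenCV has them; the pictures are not rectified), "view" (4x4, takes a point from world to camera coordinates). Camera axes: x right, y down, z forward; pixel columns grow to the right and rows downward; lengths in m; the calibration is good to about 2 mm. A picture is of the moment at which its call begins. camera_info takes no time and is no camera call.
- job_done(): hands the job in, once; it reports no verdict.
The state is a dict: "t": time; "qpos": joint angles; "dq": joint speeds; "tau": joint torques, N m; "eef_pos": TCP position; "ee_rot": TCP orientation; "ft_force": force on the tool from outside, world axes, zero at the start; "ft_torque": the same for the moment, N m; "finger_gap": opening from 0.0 (shut) to 1.0 (fully open).
Only numpy, scipy, OpenCV 4.12 (cv2) and the standard library are available. Lean on these libraries where they do the work, as an engineer would, in place of code of your own. Each camera call takes 0.05 s, during which the arm holds its last target. There are 200 camera calls.

## Working session

There is one attempt and no reset: what is moved stays moved. The work goes in short steps, Python scripts to look and compute and a shell command to move; the robot and the scene stay as the last step left them, time stands still between calls to the robot, and variables do not carry over. Pictures are saved under pics/ and viewed, about 8 in all and at most 12, crops included, and the job is handed in when it is done.

```bash
mkdir -p pics; cat > h.py <<'E'
import numpy as np, cv2
from station import *
def K(n):
    i=camera_info(n); f=200/np.tan(np.radians(i['fov_y']/2))
    return np.array([[f,0,i['cx']],[0,f,i['cy']],[0,0,1]]),np.array(i['dist'],float),np.array(i['view'])
def pix(n,P):
    k,d,V=K(n); r,_=cv2.Rodrigues(V[:3,:3])
    return cv2.projectPoints(np.array(P,float).reshape(-1,1,3),r,V[:3,3],k,d)[0].reshape(-1,2)
def world(n,uv,z):
    k,d,V=K(n); u=cv2.undistortPoints(np.array(uv,float).reshape(-1,1,2),k,d).reshape(-1,2)
    R=V[:3,:3]; c=-R.T@V[:3,3]; D=np.c_[u,np.ones(len(u))]@R
    z=np.broadcast_to(z,len(u)); return c+D*((z-c[2])/D[:,2])[:,None]
def snap(n,f):
    im=camera(n); cv2.imwrite(f'pics/{f}.png',im); return im
def crop(f,x0,y0,x1,y1,s,o):
    im=cv2.imread(f'pics/{f}.png')[y0:y1,x0:x1]; cv2.imwrite(f'pics/{o}.png',cv2.resize(im,None,fx=s,fy=s,interpolation=cv2.INTER_CUBIC))
E
python3 - <<'E'
from h import *
a=snap('top','t0'); b=snap('scene','s0')
cv2.imwrite('pics/t0s.png',a)
for n in('top','scene'):
    k,d,V=K(n); print(n,k[0,0],d,-V[:3,:3].T@V[:3,3],V[2,:3])
print(get_state())
E
```

```text
top 512.529950614258 [-0.0468669  0.         0.         0.         0.       ] [0.3559016  0.00371075 1.71494566] [ 0.0717837  0.001278  -0.9974194]
scene 473.42402147262004 [-0.08230536  0.          0.          0.          0.        ] [1.08704479 0.73756286 1.20065934] [-0.43372495 -0.4880389  -0.75743032]
{'t': 0.1, 'qpos': array([-6.99586830e+01,  1.22231487e+01, -2.00331901e+00,  7.58290091e+01,
       -1.83426106e-03,  9.00002918e+01]), 'dq': array([-0.04800835, -0.05761644, -0.01707631, -0.01400606, -0.01482166,
       -0.00185999]), 'tau': array([ 3.49748618e-03, -6.87247682e+01,  4.87807453e+01,  1.21624113e-02,
       -1.20193436e-04,  4.76738069e-05]), 'eef_pos': array([ 0.17125041, -0.46948075,  0.24986464]), 'ee_rot': array([-88.10599515,  89.9444929 , 111.93503092]), 'ft_force': array([-0.27463996,  0.31142524, -0.00816383]), 'ft_torque': array([ 0.05241785, -0.02886854, -0.04593459]), 'finger_gap': 0.9974128822628705}
```

View pics/t0.png

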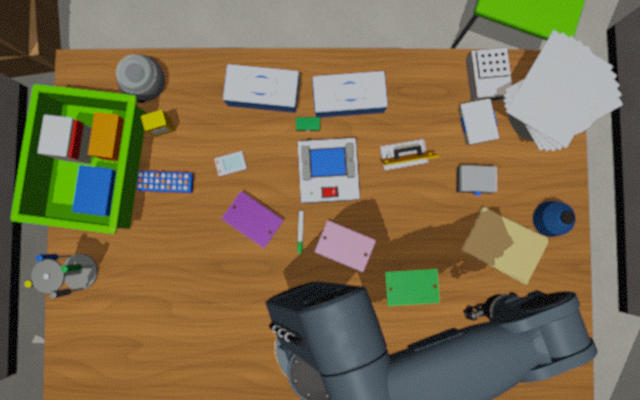

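View pics/s0.png

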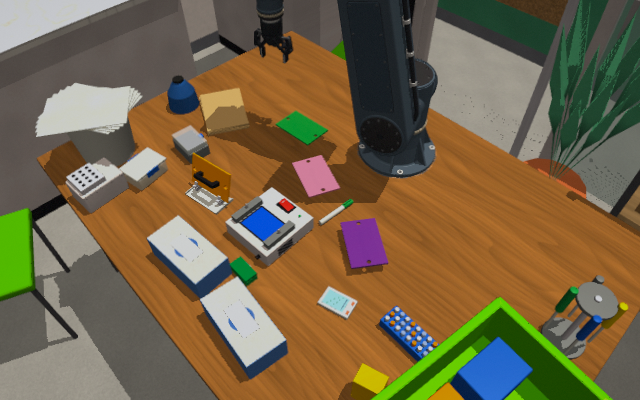

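The top view shows the cassette at about (230,163), the viewer at (328,170), the amber cover in its stand at (410,153), and the pen at (300,230). The pink (345,245), purple (253,218) and green (413,287) flat plates are look-alikes, and so is the beige plate at (505,245). Only the amber one at (410,153) leans in a stand with a handle. I'll confirm that in an enlarged crop.

```bash
python3 - <<'E'
from h import *
a=cv2.imread('pics/t0.png'); b=cv2.imread('pics/s0.png')
A=cv2.resize(a[125:215,205:445],None,fx=3.3333,fy=3.3333,interpolation=cv2.INTER_CUBIC)
B=cv2.resize(b[145:325,170:370],None,fx=1.6,fy=1.6,interpolation=cv2.INTER_CUBIC)
o=np.zeros((600,800,3),np.uint8); o[:300]=A; o[305:305+288,:320]=B
C=cv2.resize(b[145:219,175:240],None,fx=4,fy=4,interpolation=cv2.INTER_CUBIC); o[304:600,330:590]=C
cv2.imwrite('pics/c1.png',o)
E
```

```text
(no output)
```

View pics/c1.png

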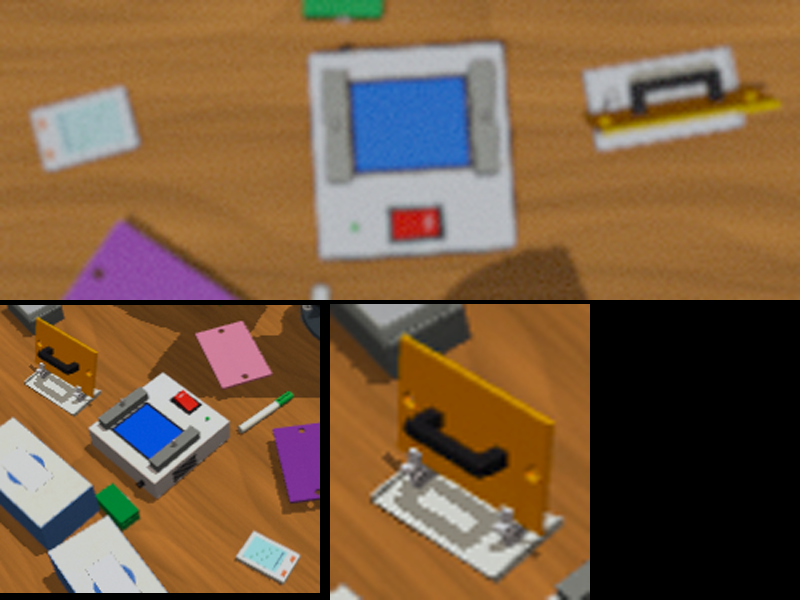

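Confirmed: the amber plate with the black handle, in the stand on the tray, is the cover.

```bash
python3 - <<'E'
from h import *
np.set_printoptions(precision=4,suppress=True)
def m(p,z,n):
    w=world('top',np.array(p)/3.3333+[205,125],z); 
    print(n,w.mean(0)); print('  ',w[:,:2].tolist() and np.round(w[:,:2],4).tolist())
    e=np.diff(np.r_[w,w[:1]],axis=0)[:,:2]; print('  len',np.hypot(*e.T),'ang',np.degrees(np.arctan2(e[:,1],e[:,0])))
m([(30,108),(127,87),(140,150),(45,171)],.012,'cass')
m([(351,80),(468,76),(472,165),(354,173)],.06,'win')
m([(309,52),(503,41),(516,245),(320,259)],.06,'box')
m([(391,208),(441,205),(443,237),(392,241)],.07,'rock')
m([(322,71),(346,69),(352,181),(328,183)],.082,'railL'); m([(469,62),(494,60),(498,173),(475,175)],.082,'railR')
m([(583,70),(732,46),(746,125),(597,151)],.003,'tray')
m([(590,131),(780,104)],.129,'edge')
m([(632,83),(720,72)],.09,'handle')
for n,p in(('pen',[(300,212),(299,252)]),('pink',[(327,220),(376,240),(363,271),(315,250)]),('green',[(386,269),(437,268),(440,303),(388,306)])): print(n,world('top',p,.01)[:,:2])
E
```

```text
cass [0.5999 0.2948 0.012 ]
   [[0.6212, 0.3513], [0.6426, 0.2535], [0.5787, 0.2396], [0.5573, 0.335]]
  len [0.1    0.0654 0.0978 0.0659] ang [ -77.6209 -167.6761  102.6307   14.3026]
win [ 0.5991 -0.0319  0.06  ]
   [[0.6418, 0.0271], [0.646, -0.0874], [0.5583, -0.0911], [0.5502, 0.0239]]
  len [0.1146 0.0878 0.1153 0.0916] ang [ -87.8833 -177.5692   94.0372    2.0212]
box [ 0.5742 -0.0327  0.06  ]
   [[0.6694, 0.0684], [0.6808, -0.1218], [0.4802, -0.1338], [0.4662, 0.0566]]
  len [0.1905 0.201  0.1909 0.2036] ang [ -86.577  -176.5982   94.2271    3.307 ]
rock [ 0.5008 -0.0371  0.07  ]
   [[0.5151, -0.0121], [0.5181, -0.0605], [0.4871, -0.0624], [0.4831, -0.0132]]
  len [0.0485 0.0311 0.0494 0.032 ] ang [ -86.4175 -176.4711   94.6301    1.819 ]
railL [0.5933 0.0401 0.082 ]
   [[0.6467, 0.0548], [0.6487, 0.0317], [0.5399, 0.0255], [0.5379, 0.0486]]
  len [0.0233 0.109  0.0231 0.109 ] ang [ -85.0697 -176.7609   94.9161    3.3025]
railR [ 0.6019 -0.1016  0.082 ]
   [[0.6558, -0.0872], [0.6579, -0.1114], [0.548, -0.1149], [0.546, -0.0927]]
  len [0.0243 0.11   0.0222 0.11  ] ang [ -85.2124 -178.1807   95.1407    2.8872]
tray [ 0.6343 -0.2897  0.003 ]
   [[0.6625, -0.2072], [0.6878, -0.359], [0.6069, -0.3721], [0.5799, -0.2207]]
  len [0.1539 0.0819 0.1537 0.0837] ang [ -80.5597 -170.8418  100.1124    9.3055]
edge [ 0.5953 -0.2873  0.129 ]
   [[0.5822, -0.1978], [0.6084, -0.3768]]
  len [0.1809 0.1809] ang [-81.6794  98.3206]
handle [ 0.64   -0.2861  0.09  ]
   [[0.6345, -0.2435], [0.6455, -0.3286]]
  len [0.0858 0.0858] ang [-82.6088  97.3912]
pen [[0.4384 0.0614]
 [0.3058 0.0641]]
pink [[ 0.412  -0.0285]
 [ 0.346  -0.1912]
 [ 0.2436 -0.1477]
 [ 0.3125  0.0111]]
green [[ 0.2503 -0.2239]
 [ 0.2536 -0.3933]
 [ 0.1386 -0.402 ]
 [ 0.129  -0.2299]]
```

```bash
cat >> h.py <<'E'
def ang():
    from scipy.spatial.transform import Rotation as Q
    R=Q.from_euler('xyz',get_state()['ee_rot'],degrees=True).as_matrix(); return R
def plan(x,y,z,a=None):
    "remaining shift in tool axes (mm) and spin (deg, wanted jaw direction a) "
    s=get_state();R=ang(); d=(np.array([x,y,z])-s['eef_pos'])*1000
    print('t %.2f pos %s a %.2f tilt %.2f gap %.3f F %s q %s'%(s['t'],s['eef_pos'].round(4),np.degrees(np.arctan2(R[1,1],R[0,1])),np.degrees(np.arccos(-R[2,0])),s['finger_gap'],s['ft_force'].round(1),s['qpos'].round(1)))
    print('tool shift',(R.T@d).round(1), '' if a is None else 'spin %.2f'%((np.degrees(np.arctan2(R[1,1],R[0,1]))-a+90)%180-90))
E
S='{"spin":-5.5}'
python3 -m handwheel '[{"spin":-5.5},{"spin":-5.5},{"spin":-5.5},{"spin":-5.5},{"spin":-5.5}]' | tail -3
python3 -m handwheel '[{"spin":-5.5},{"spin":-5.5},{"spin":-5.5},{"spin":-5.5},{"spin":-5.5}]' >/dev/null
python3 -m handwheel '[{"spin":-5.5},{"spin":-5.5},{"spin":-5.5},{"spin":-5.5},{"spin":-5.5}]' >/dev/null
python3 -m handwheel '[{"ty":23.4,"tz":-26.2},{"ty":23.4,"tz":-26.2},{"ty":23.4,"tz":-26.2},{"ty":23.4,"tz":-26.2},{"ty":23.4,"tz":-26.2}]' >/dev/null
python3 -m handwheel '[{"ty":23.4,"tz":-26.2},{"ty":23.4,"tz":-26.2},{"ty":23.4,"tz":-26.2},{"ty":23.4,"tz":-26.2},{"ty":23.4,"tz":-26.2}]' >/dev/null
python3 -c "
from h import *;plan(.6,.295,.12,12.7);print(nose_length)"
```

```text
t 0.10 pos [ 0.1713 -0.4695  0.2499] a -69.96 tilt 0.06 gap 0.997 F [-0.3  0.3 -0. ] q [-70.   12.2  -2.   75.8  -0.   90. ]
tool shift [ 130.4 -571.1 -664.8] spin -82.66
0.019invalid input at $[0]: expected keys tx, ty, tz, spin, fingers
invalid input at $[0]: expected keys tx, ty, tz, spin, fingers
invalid input at $[0]: expected keys tx, ty, tz, spin, fingers
invalid input at $[0]: expected keys tx, ty, tz, spin, fingers
invalid input at $[0]: expected keys tx, ty, tz, spin, fingers
```

```bash

python3 -m handwheel '[{"tx":0,"ty":0,"tz":0,"spin":-5.5,"fingers":0},{"tx":0,"ty":0,"tz":0,"spin":-5.5,"fingers":0},{"tx":0,"ty":0,"tz":0,"spin":-5.5,"fingers":0},{"tx":0,"ty":0,"tz":0,"spin":-5.5,"fingers":0},{"tx":0,"ty":0,"tz":0,"spin":-5.5,"fingers":0}]' | tail -3
python3 -m handwheel '[{"tx":0,"ty":0,"tz":0,"spin":-5.5,"fingers":0},{"tx":0,"ty":0,"tz":0,"spin":-5.5,"fingers":0},{"tx":0,"ty":0,"tz":0,"spin":-5.5,"fingers":0},{"tx":0,"ty":0,"tz":0,"spin":-5.5,"fingers":0},{"tx":0,"ty":0,"tz":0,"spin":-5.5,"fingers":0}]' >/dev/null
python3 -m handwheel '[{"tx":0,"ty":0,"tz":0,"spin":-5.5,"fingers":0},{"tx":0,"ty":0,"tz":0,"spin":-5.5,"fingers":0},{"tx":0,"ty":0,"tz":0,"spin":-5.5,"fingers":0},{"tx":0,"ty":0,"tz":0,"spin":-5.5,"fingers":0},{"tx":0,"ty":0,"tz":0,"spin":-5.5,"fingers":0}]' >/dev/null
python3 -c "
from h import *;plan(.6,.295,.12,12.7)"
python3 -m handwheel '[{"tx":0,"ty":23.4,"tz":-26.2,"spin":0,"fingers":0},{"tx":0,"ty":23.4,"tz":-26.2,"spin":0,"fingers":0},{"tx":0,"ty":23.4,"tz":-26.2,"spin":0,"fingers":0},{"tx":0,"ty":23.4,"tz":-26.2,"spin":0,"fingers":0},{"tx":0,"ty":23.4,"tz":-26.2,"spin":0,"fingers":0}]' >/dev/null
python3 -m handwheel '[{"tx":0,"ty":23.4,"tz":-26.2,"spin":0,"fingers":0},{"tx":0,"ty":23.4,"tz":-26.2,"spin":0,"fingers":0},{"tx":0,"ty":23.4,"tz":-26.2,"spin":0,"fingers":0},{"tx":0,"ty":23.4,"tz":-26.2,"spin":0,"fingers":0},{"tx":0,"ty":23.4,"tz":-26.2,"spin":0,"fingers":0}]' 
python3 -c "
from h import *;plan(.6,.295,.12,12.7)"
```

```text
ee_rot: [-116.7, 90.0, 111.1]
ft_force: [-0.4, 0.2, 0.0]
finger_gap: 1.003
t 1.35 pos [ 0.1713 -0.4695  0.25  ] a 12.81 tilt 0.04 gap 0.998 F [ 0.6  0.5 -0.3] q [-70.   12.2  -2.   75.8  -0.    7.2]
tool shift [ 130.4  587.6 -650.3] spin 0.11
t: 2.18
eef_pos: [0.3431, -0.1615, 0.2503]
ee_rot: [105.7, 90.0, 28.2]
ft_force: [0.6, -1.2, 0.1]
finger_gap: 0.996
t 2.18 pos [ 0.3431 -0.1615  0.2503] a 12.53 tilt 0.00 gap 0.996 F [ 0.6 -1.2  0.1] q [-25.2  -2.  -17.7  74.3   0.   52.3]
tool shift [ 130.3  349.8 -389.9] spin -0.17
```

```bash

python3 -m handwheel '[{"tx":0,"ty":23.3,"tz":-26,"spin":0,"fingers":0},{"tx":0,"ty":23.3,"tz":-26,"spin":0,"fingers":0},{"tx":0,"ty":23.3,"tz":-26,"spin":0,"fingers":0},{"tx":0,"ty":23.3,"tz":-26,"spin":0,"fingers":0},{"tx":0,"ty":23.3,"tz":-26,"spin":0,"fingers":0}]' >/dev/null
python3 -m handwheel '[{"tx":0,"ty":23.3,"tz":-26,"spin":0,"fingers":0},{"tx":0,"ty":23.3,"tz":-26,"spin":0,"fingers":0},{"tx":0,"ty":23.3,"tz":-26,"spin":0,"fingers":0},{"tx":0,"ty":23.3,"tz":-26,"spin":0,"fingers":0},{"tx":0,"ty":23.3,"tz":-26,"spin":0,"fingers":0}]' >/dev/null
python3 -m handwheel '[{"tx":20,"ty":23.3,"tz":-26,"spin":0,"fingers":0},{"tx":20,"ty":23.3,"tz":-26,"spin":0,"fingers":0},{"tx":20,"ty":23.3,"tz":-26,"spin":0,"fingers":0},{"tx":20,"ty":23.3,"tz":-26,"spin":0,"fingers":0},{"tx":20,"ty":20,"tz":-22,"spin":0,"fingers":0}]' >/dev/null
python3 -m handwheel '[{"tx":20,"ty":0,"tz":0,"spin":0,"fingers":0},{"tx":20,"ty":0,"tz":0,"spin":0,"fingers":0},{"tx":10,"ty":0,"tz":0,"spin":0,"fingers":0},{"tx":0,"ty":0,"tz":0,"spin":0,"fingers":0},{"tx":0,"ty":0,"tz":0,"spin":0,"fingers":0}]' >/dev/null
python3 - <<'E'
from h import *
plan(.6,.295,.03,12.7)
a=snap('top','t1');b=snap('scene','s1')
o=np.zeros((600,800,3),np.uint8)
o[:,:400]=cv2.resize(a[110:230,190:270],(400,600),interpolation=cv2.INTER_CUBIC)
o[:,400:]=cv2.resize(b[220:340,300:380],(400,600),interpolation=cv2.INTER_CUBIC)
cv2.imwrite('pics/c2.png',o)
E
```

```text
t 3.85 pos [0.5968 0.2885 0.1006] a 12.53 tilt 0.03 gap 0.996 F [-0.2 -0.5 -0. ] q [ 25.8  35.   10.2  65.2   0.  103.3]
tool shift [70.6  4.6 -5.6] spin -0.17
```

View pics/c2.png

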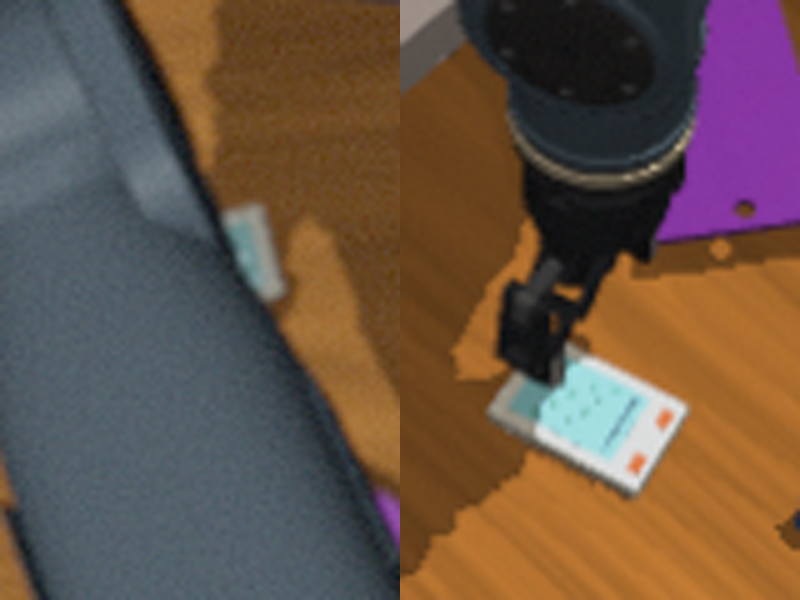

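The top view is mostly blocked by the arm. In the scene view the cassette's top corners are at crop (490,407), (635,488) and (688,404), and the gripper is over it.

```bash
python3 - <<'E'
from h import *
p=(np.array([(490,407),(635,488),(688,404)])-[400,0])/5+[300,220]
w=world('scene',p,.012); print(w.round(4), (w[0]+w[2])/2, np.hypot(*(w[1]-w[0])[:2]),np.hypot(*(w[2]-w[1])[:2]))
R=ang();t=get_state()['eef_pos']
for f in(.006,.019):
  for s in(-1,1): print(f,s,(pix('scene',[t+R[:,0]*f+s*.0425*R[:,1]])-[300,220])*5+[400,0])
E
```

```text
[[0.6439 0.2621 0.012 ]
 [0.6204 0.353  0.012 ]
 [0.5619 0.3372 0.012 ]] [0.60288566 0.29965126 0.012     ] 0.0938782746458238 0.060677825714461814
0.006 -1 [[628.19560847 254.55748212]]
0.006 1 [[542.7909096  368.01826273]]
0.019 -1 [[627.20695116 267.28875529]]
0.019 1 [[542.44325616 380.26900818]]
```

```bash

python3 -m handwheel '[{"tx":0,"ty":3,"tz":-3.7,"spin":-1,"fingers":0},{"tx":15,"ty":3,"tz":-3.7,"spin":0,"fingers":0},{"tx":20,"ty":0,"tz":0,"spin":0,"fingers":0},{"tx":20,"ty":0,"tz":0,"spin":0,"fingers":0},{"tx":15,"ty":0,"tz":0,"spin":0,"fingers":0}]' >/dev/null
python3 -m handwheel '[{"tx":3,"ty":0,"tz":0,"spin":0,"fingers":0},{"tx":3,"ty":0,"tz":0,"spin":0,"fingers":0},{"tx":3,"ty":0,"tz":0,"spin":0,"fingers":0},{"tx":0,"ty":0,"tz":0,"spin":0,"fingers":0},{"tx":0,"ty":0,"tz":0,"spin":0,"fingers":0}]'
python3 -c "
from h import *;plan(.601,.297,.02,13.5)"
```

```text
t: 4.78
eef_pos: [0.6017, 0.2976, 0.0223]
ee_rot: [103.8, 89.9, 27.3]
ft_force: [0.2, 0.3, -1.4]
finger_gap: 1.006
t 4.78 pos [0.6017 0.2976 0.0223] a 13.55 tilt 0.08 gap 1.006 F [ 0.2  0.3 -1.4] q [ 26.3  39.1   5.5  56.4   0.  102.8]
tool shift [ 2.3 -0.8  0.5] spin 0.05
```

```bash

python3 -m handwheel '[{"tx":2,"ty":0,"tz":0,"spin":0,"fingers":0},{"tx":1.5,"ty":0,"tz":0,"spin":0,"fingers":0},{"tx":0,"ty":0,"tz":0,"spin":0,"fingers":0},{"tx":0,"ty":0,"tz":0,"spin":0,"fingers":0},{"tx":0,"ty":0,"tz":0,"spin":0,"fingers":0}]'
python3 -c "
from station import *; print(get_state()['ft_force'],get_state()['eef_pos'])"
```

```text
t: 5.2
eef_pos: [0.6012, 0.2974, 0.0179]
ee_rot: [114.7, 90.0, 38.3]
ft_force: [-0.1, 0.1, -1.0]
finger_gap: 0.998
[-0.10326501  0.06984843 -1.04884067] [0.60118843 0.29738704 0.01789007]
```

```bash

python3 -m handwheel '[{"tx":2,"ty":0,"tz":0,"spin":0,"fingers":0},{"tx":1.5,"ty":0,"tz":0,"spin":0,"fingers":0},{"tx":0,"ty":0,"tz":0,"spin":0,"fingers":0.1},{"tx":0,"ty":0,"tz":0,"spin":0,"fingers":0.2},{"tx":0,"ty":0,"tz":0,"spin":0,"fingers":0.2}]'
python3 -m handwheel '[{"tx":0,"ty":0,"tz":0,"spin":0,"fingers":0.5},{"tx":0,"ty":0,"tz":0,"spin":0,"fingers":0.6},{"tx":0,"ty":0,"tz":0,"spin":0,"fingers":0.6},{"tx":0,"ty":0,"tz":0,"spin":0,"fingers":0.6},{"tx":0,"ty":0,"tz":0,"spin":0,"fingers":0.6}]'
```

```text
t: 5.62
eef_pos: [0.6012, 0.2974, 0.0143]
ee_rot: [70.8, 90.0, -5.7]
ft_force: [-0.1, -0.0, 0.4]
finger_gap: 0.8
t: 6.03
eef_pos: [0.6014, 0.2975, 0.0148]
ee_rot: [101.7, 90.0, 25.2]
ft_force: [-0.7, -0.7, 4.8]
finger_gap: 0.704
```

```bash

python3 -m handwheel '[{"tx":-5,"ty":0,"tz":0,"spin":0,"fingers":0.6},{"tx":-20,"ty":0,"tz":0,"spin":0,"fingers":0.6},{"tx":-30,"ty":0,"tz":0,"spin":0,"fingers":0.6},{"tx":-30,"ty":0,"tz":0,"spin":0,"fingers":0.6},{"tx":-30,"ty":0,"tz":0,"spin":0,"fingers":0.6}]'
python3 -m handwheel '[{"tx":-10,"ty":0,"tz":0,"spin":2,"fingers":0.6},{"tx":-5,"ty":0,"tz":0,"spin":3,"fingers":0.6},{"tx":0,"ty":0,"tz":0,"spin":3,"fingers":0.6},{"tx":0,"ty":0,"tz":0,"spin":2,"fingers":0.6},{"tx":0,"ty":0,"tz":0,"spin":0,"fingers":0.6}]'
python3 -c "
from h import *;plan(.598,-.031,.13,3.4)"
```

```text
t: 6.45
eef_pos: [0.6008, 0.2972, 0.1307]
ee_rot: [-81.8, 90.0, -158.3]
ft_force: [0.7, -0.2, -1.4]
finger_gap: 0.707
t: 6.87
eef_pos: [0.6011, 0.2974, 0.1446]
ee_rot: [154.8, 90.0, 68.3]
ft_force: [1.3, -1.3, -0.8]
finger_gap: 0.708
t 6.87 pos [0.6011 0.2974 0.1446] a 3.44 tilt 0.00 gap 0.708 F [ 1.3 -1.3 -0.8] q [ 26.3  34.7  16.2  71.5   0.  112.9]
tool shift [ 14.6 -22.8 327.6] spin 0.04
```

```bash

python3 -m handwheel '[{"tx":0,"ty":-1.6,"tz":12,"spin":0,"fingers":0.6},{"tx":0,"ty":-1.6,"tz":24,"spin":0,"fingers":0.6},{"tx":0,"ty":-1.6,"tz":26,"spin":0,"fingers":0.6},{"tx":0,"ty":-1.6,"tz":26,"spin":0,"fingers":0.6},{"tx":0,"ty":-1.6,"tz":26,"spin":0,"fingers":0.6}]'>/dev/null
python3 -m handwheel '[{"tx":0,"ty":-1.6,"tz":26,"spin":0,"fingers":0.6},{"tx":0,"ty":-1.6,"tz":26,"spin":0,"fingers":0.6},{"tx":0,"ty":-1.6,"tz":26,"spin":0,"fingers":0.6},{"tx":0,"ty":-1.6,"tz":26,"spin":0,"fingers":0.6},{"tx":0,"ty":-1.6,"tz":26,"spin":0,"fingers":0.6}]'>/dev/null
python3 -m handwheel '[{"tx":0,"ty":-1.6,"tz":26,"spin":0,"fingers":0.6},{"tx":0,"ty":-1.6,"tz":26,"spin":0,"fingers":0.6},{"tx":0,"ty":-1.6,"tz":20,"spin":0,"fingers":0.6},{"tx":0,"ty":-1,"tz":10,"spin":0,"fingers":0.6},{"tx":0,"ty":0,"tz":0,"spin":0,"fingers":0.6}]'>/dev/null
python3 -m handwheel '[{"tx":5,"ty":0,"tz":0,"spin":0,"fingers":0.6},{"tx":15,"ty":0,"tz":0,"spin":0,"fingers":0.6},{"tx":15,"ty":0,"tz":0,"spin":0,"fingers":0.6},{"tx":5,"ty":0,"tz":0,"spin":0,"fingers":0.6},{"tx":0,"ty":0,"tz":0,"spin":0,"fingers":0.6}]'>/dev/null
python3 - <<'E'
from h import *
plan(.598,-.031,.0755,3.4)
a=snap('top','t2');b=snap('scene','s2')
o=np.zeros((600,800,3),np.uint8)
o[:,:400]=cv2.resize(a[120:240,290:370],(400,600),interpolation=cv2.INTER_CUBIC)
o[:,400:]=cv2.resize(b[165:285,225:305],(400,600),interpolation=cv2.INTER_CUBIC)
cv2.imwrite('pics/c3.png',o)
E
```

```text
t 8.53 pos [ 0.5986 -0.0283  0.1028] a 3.62 tilt 0.15 gap 0.706 F [-0.  -0.7 -0.2] q [-2.7 27.6 -1.8 60.8  0.  83.7]
tool shift [27.3 -0.7  2.6] spin 0.22
```

View pics/c3.png

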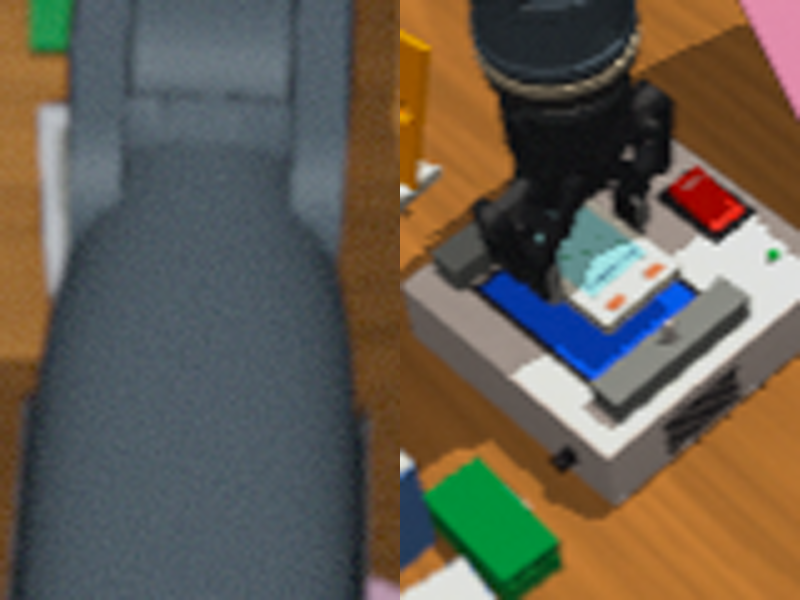

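Scene crop: the cassette is held level over the window. The corners of its +y end are at about (608,328) and (680,265), and the rail near it runs from (597,390) to (740,285).

```bash
python3 - <<'E'
from h import *
f=lambda p:(np.array(p,float)-[400,0])/5+[225,165]
w=world('scene',f([(608,325),(680,263)]),.100); print(w.round(4),w.mean(0))
d=w[0]-w[1];yaw=np.degrees(np.arctan2(d[1],d[0]));print(np.hypot(*d[:2]),yaw)
y=np.radians(yaw+90); print('centre',w.mean(0)[:2]-.048*np.array([np.cos(y),np.sin(y)]))
# expected viewer features
c=np.array([.598,-.031]);a=np.radians(3.4);X=np.array([np.cos(a),np.sin(a)]);Y=np.array([-X[1],X[0]])
g=lambda x,y,z:np.r_[c+X*x+Y*y,z]
for n,q in dict(deckBL=g(.075,.095,.06),railL_b_in=g(.055,.06,.082),railL_f_in=g(-.055,.06,.082),railL_b_out=g(.055,.084,.082),railL_f_out=g(-.055,.084,.082),pinL=g(0,.072,.098),wBL=g(.043,.054,.06)).items(): print(n,((pix('scene',[q])[0]-[225,165])*5+[400,0]).round(0))
E
```

```text
[[0.6257 0.0247 0.1   ]
 [0.5649 0.0185 0.1   ]] [0.59528041 0.02159774 0.1       ]
0.06107076367701376 5.906768612113092
centre [ 0.60022009 -0.02614742]
deckBL [606. 449.]
railL_b_in [587. 373.]
railL_f_in [721. 266.]
railL_b_out [615. 396.]
railL_f_out [749. 287.]
pinL [668. 313.]
wBL [599. 378.]
```

```bash

python3 -m handwheel '[{"tx":8,"ty":0,"tz":1,"spin":0,"fingers":0.6},{"tx":10,"ty":0,"tz":0,"spin":0,"fingers":0.6},{"tx":5,"ty":0,"tz":0,"spin":0,"fingers":0.6},{"tx":2,"ty":0,"tz":0,"spin":0,"fingers":0.6},{"tx":1.5,"ty":0,"tz":0,"spin":0,"fingers":0.6}]'
python3 -m handwheel '[{"tx":1,"ty":0,"tz":0,"spin":0,"fingers":0.6},{"tx":0,"ty":0,"tz":0,"spin":0,"fingers":0.6},{"tx":0,"ty":0,"tz":0,"spin":0,"fingers":0.6},{"tx":0,"ty":0,"tz":0,"spin":0,"fingers":0.6},{"tx":0,"ty":0,"tz":0,"spin":0,"fingers":0.6}]'
```

```text
t: 9.05
eef_pos: [0.5993, -0.0304, 0.0772]
ee_rot: [-95.2, 90.0, 178.4]
ft_force: [-0.1, 0.1, 0.1]
finger_gap: 0.707
t: 9.47
eef_pos: [0.5997, -0.0303, 0.077]
ee_rot: [90.3, 90.0, 3.8]
ft_force: [-0.5, 0.4, -0.5]
finger_gap: 0.708
```

```bash

python3 -m handwheel '[{"tx":1,"ty":0,"tz":0,"spin":0,"fingers":0.6},{"tx":0,"ty":0,"tz":0,"spin":0,"fingers":0.6},{"tx":0,"ty":0,"tz":0,"spin":0,"fingers":0.6},{"tx":0,"ty":0,"tz":0,"spin":0,"fingers":0.6},{"tx":0,"ty":0,"tz":0,"spin":0,"fingers":0.6}]'
python3 -m handwheel '[{"tx":1,"ty":0,"tz":0,"spin":0,"fingers":0.6},{"tx":0,"ty":0,"tz":0,"spin":0,"fingers":0.6},{"tx":0,"ty":0,"tz":0,"spin":0,"fingers":0.6},{"tx":0,"ty":0,"tz":0,"spin":0,"fingers":0.6},{"tx":0,"ty":0,"tz":0,"spin":0,"fingers":0.6}]'
```

```text
t: 9.88
eef_pos: [0.5996, -0.0303, 0.0758]
ee_rot: [74.9, 90.0, -11.5]
ft_force: [-0.2, -0.4, -0.0]
finger_gap: 0.703
t: 10.3
eef_pos: [0.5996, -0.0303, 0.0748]
ee_rot: [-107.4, 90.0, 166.1]
ft_force: [0.5, -0.4, -0.4]
finger_gap: 0.706
```

```bash

python3 -m handwheel '[{"tx":0.8,"ty":0,"tz":0,"spin":0,"fingers":0.6},{"tx":0,"ty":0,"tz":0,"spin":0,"fingers":0.6},{"tx":0,"ty":0,"tz":0,"spin":0,"fingers":0.25},{"tx":0,"ty":0,"tz":0,"spin":0,"fingers":0.1},{"tx":0,"ty":0,"tz":0,"spin":0,"fingers":0}]'
python3 -m handwheel '[{"tx":0,"ty":0,"tz":0,"spin":0,"fingers":0},{"tx":-5,"ty":0,"tz":0,"spin":0,"fingers":0},{"tx":-15,"ty":0,"tz":0,"spin":0,"fingers":0},{"tx":-30,"ty":0,"tz":0,"spin":0,"fingers":0},{"tx":-40,"ty":0,"tz":0,"spin":0,"fingers":0}]'
python3 -m handwheel '[{"tx":-40,"ty":0,"tz":0,"spin":0,"fingers":0},{"tx":-20,"ty":0,"tz":0,"spin":0,"fingers":0},{"tx":0,"ty":-10,"tz":20,"spin":-3,"fingers":0},{"tx":0,"ty":-15,"tz":25,"spin":-3,"fingers":0},{"tx":0,"ty":-15,"tz":25,"spin":0,"fingers":0}]'
python3 -c "
from h import *;plan(.595,-.291,.2,9.6)"
```

```text
t: 10.72
eef_pos: [0.5996, -0.0303, 0.0739]
ee_rot: [-109.6, 90.0, 164.0]
ft_force: [-0.3, 0.1, 0.9]
finger_gap: 0.986
t: 11.13
eef_pos: [0.598, -0.0302, 0.163]
ee_rot: [-96.5, 89.7, 177.0]
ft_force: [1.2, -0.5, 0.6]
finger_gap: 1.002
t: 11.55
eef_pos: [0.5679, -0.105, 0.2247]
ee_rot: [69.2, 89.9, -11.0]
ft_force: [0.8, 0.1, -0.5]
finger_gap: 1.001
t 11.55 pos [ 0.5679 -0.105   0.2247] a 9.83 tilt 0.05 gap 1.001 F [ 0.8  0.1 -0.5] q [-10.5  21.7   7.3  75.5  -0.   69.7]
tool shift [ 24.8  -5.1 187.9] spin 0.23
```

```bash

python3 -m handwheel '[{"tx":0,"ty":-1,"tz":25,"spin":1,"fingers":0.4},{"tx":0,"ty":-1,"tz":30,"spin":0,"fingers":0.4},{"tx":0,"ty":-1,"tz":30,"spin":0,"fingers":0.4},{"tx":0,"ty":-1,"tz":30,"spin":0,"fingers":0.4},{"tx":0,"ty":-1,"tz":30,"spin":0,"fingers":0.4}]' >/dev/null
python3 -m handwheel '[{"tx":5,"ty":0,"tz":25,"spin":0,"fingers":0.4},{"tx":10,"ty":0,"tz":13,"spin":0,"fingers":0.4},{"tx":15,"ty":0,"tz":5,"spin":0,"fingers":0.4},{"tx":15,"ty":0,"tz":0,"spin":0,"fingers":0.4},{"tx":0,"ty":0,"tz":0,"spin":0,"fingers":0.4}]'
python3 - <<'E'
from h import *
plan(.5945,-.291,.134,8.8)
b=snap('scene','s3');a=snap('top','t3')
o=np.zeros((600,800,3),np.uint8)
o[:,:400]=cv2.resize(b[130:220,180:240],(400,600),interpolation=cv2.INTER_CUBIC)
o[:,400:]=cv2.resize(b[165:285,225:305],(400,600),interpolation=cv2.INTER_CUBIC)
cv2.imwrite('pics/c4.png',o)
E
```

```text
t: 12.38
eef_pos: [0.5903, -0.2906, 0.1757]
ee_rot: [-126.3, 89.7, 152.2]
ft_force: [-0.9, 1.1, -0.2]
finger_gap: 0.604
t 12.38 pos [ 0.5903 -0.2906  0.1757] a 8.52 tilt 0.26 gap 0.604 F [-0.9  1.1 -0.2] q [-26.2  32.8  17.5  74.9   0.   55.3]
tool shift [41.6  4.2  1.1] spin -0.28
```

View pics/c4.png

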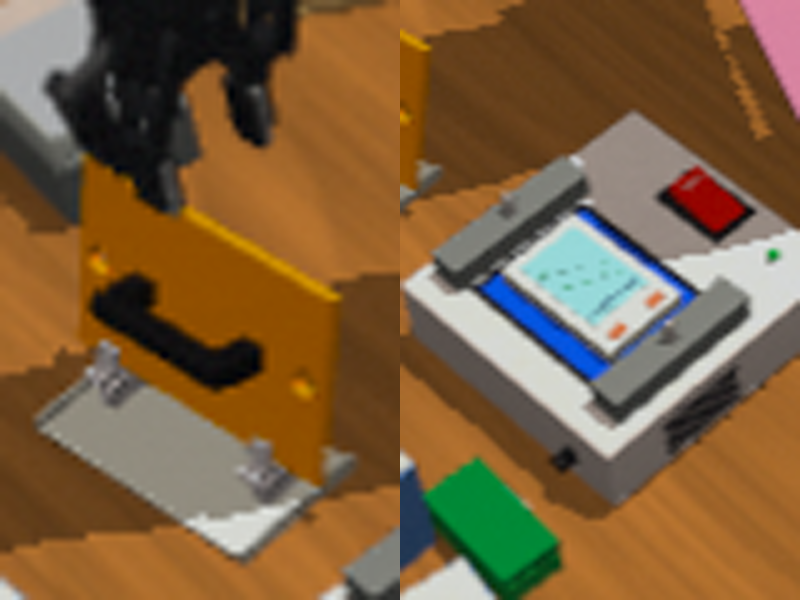

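Right half: the cassette lies on the window, with corners (505,270), (608,355), (680,290) and (580,220). The window corners are (480,280), (595,378), (700,295) and (583,207). Left half: the cover's upper edge runs from (85,160) to (340,298), and the jaws are above it.

```bash
python3 - <<'E'
from h import *
np.set_printoptions(precision=4,suppress=True)
f=lambda p:(np.array(p,float)-[400,0])/5+[225,165]
c=world('scene',f([(505,270),(608,355),(680,290),(580,220)]),.072); w=world('scene',f([(480,280),(595,378),(700,295),(583,207)]),.06)
print('cass',c.mean(0),'win',w.mean(0)); 
for q in(c,w):
  e=np.diff(np.r_[q,q[:1]],axis=0)[:,:2];print(np.hypot(*e.T),np.degrees(np.arctan2(e[:,1],e[:,0])))
p=world('scene',f([(668,318),(508,194)]),.098);print('pins',p,p.mean(0),np.hypot(*(p[0]-p[1])[:2]),np.degrees(np.arctan2(*(p[0]-p[1])[1::-1]))-90)
g=lambda p:np.array(p,float)/6.6667+[180,130]
e=world('scene',g([(85,157),(340,295)]),.129);print('edge',e,e.mean(0),np.hypot(*(e[0]-e[1])[:2]),np.degrees(np.arctan2(*(e[1]-e[0])[1::-1]))-90)
# far fingertips: expected pixel in left crop
R=ang();t=get_state()['eef_pos']
for s in(-1,1): print('tip',s,(pix('scene',[t+R[:,0]*.014+s*.0257*R[:,1]])-[180,130])*6.6667)
E
```

```text
cass [ 0.6002 -0.0246  0.072 ] win [ 0.5996 -0.0308  0.06  ]
[0.0936 0.0633 0.0854 0.0585] [  93.0192 -172.9463  -83.7351   -0.7067]
[0.1068 0.0864 0.1045 0.0833] [  92.4882 -177.1473  -85.7839    1.291 ]
pins [[ 0.5959  0.0437  0.098 ]
 [ 0.6055 -0.0971  0.098 ]] [ 0.6007 -0.0267  0.098 ] 0.14110743278586468 3.885799131295954
edge [[ 0.6149 -0.3708  0.129 ]
 [ 0.5796 -0.2052  0.129 ]] [ 0.5973 -0.288   0.129 ] 0.1694089960245526 12.033530657388425
tip -1 [[242.5543 132.6401]]
tip 1 [[164.3626 191.9803]]
```

```bash

python3 -m handwheel '[{"tx":5,"ty":4,"tz":0,"spin":-1,"fingers":0.4},{"tx":12,"ty":3.5,"tz":0,"spin":0,"fingers":0.4},{"tx":15,"ty":0,"tz":0,"spin":0,"fingers":0.4},{"tx":8,"ty":0,"tz":0,"spin":0,"fingers":0.4},{"tx":1.5,"ty":0,"tz":0,"spin":0,"fingers":0.4}]'
python3 -m handwheel '[{"tx":0,"ty":0,"tz":0,"spin":0,"fingers":0.55},{"tx":0,"ty":0,"tz":0,"spin":0,"fingers":0.65},{"tx":0,"ty":0,"tz":0,"spin":0,"fingers":0.7},{"tx":0,"ty":0,"tz":0,"spin":0,"fingers":0.75},{"tx":0,"ty":0,"tz":0,"spin":0,"fingers":0.75}]'
python3 -c "
from h import *;plan(.598,-.2895,.134,9.5)"
```

```text
t: 12.9
eef_pos: [0.5985, -0.2894, 0.1355]
ee_rot: [-125.3, 89.9, 154.2]
ft_force: [-0.2, -0.4, -0.0]
finger_gap: 0.598
t: 13.32
eef_pos: [0.5992, -0.2902, 0.138]
ee_rot: [56.0, 90.0, -24.4]
ft_force: [-0.7, -0.8, 0.8]
finger_gap: 0.249
t 13.32 pos [ 0.5992 -0.2902  0.138 ] a 9.54 tilt 0.05 gap 0.249 F [-0.7 -0.8  0.8] q [-25.8  34.2  14.4  70.1   0.   54.6]
tool shift [ 4.  -1.1 -0.9] spin 0.04
```

```bash

python3 -m handwheel '[{"tx":3,"ty":0,"tz":0,"spin":0,"fingers":0.77},{"tx":0,"ty":0,"tz":0,"spin":0,"fingers":0.8},{"tx":0,"ty":0,"tz":0,"spin":0,"fingers":0.82},{"tx":0,"ty":0,"tz":0,"spin":0,"fingers":0.84},{"tx":0,"ty":0,"tz":0,"spin":0,"fingers":0.84}]'
python3 -m handwheel '[{"tx":0,"ty":0,"tz":0,"spin":0,"fingers":0.86},{"tx":0,"ty":0,"tz":0,"spin":0,"fingers":0.88},{"tx":0,"ty":0,"tz":0,"spin":0,"fingers":0.9},{"tx":0,"ty":0,"tz":0,"spin":0,"fingers":0.92},{"tx":0,"ty":0,"tz":0,"spin":0,"fingers":0.92}]'
python3 -m handwheel '[{"tx":0,"ty":0,"tz":0,"spin":0,"fingers":1},{"tx":0,"ty":0,"tz":0,"spin":0,"fingers":1},{"tx":0,"ty":0,"tz":0,"spin":0,"fingers":1},{"tx":0,"ty":0,"tz":0,"spin":0,"fingers":1},{"tx":0,"ty":0,"tz":0,"spin":0,"fingers":1}]'
```

```text
t: 13.73
eef_pos: [0.5989, -0.29, 0.1345]
ee_rot: [-139.6, 90.0, 139.9]
ft_force: [0.5, 0.8, -0.3]
finger_gap: 0.157
t: 14.15
eef_pos: [0.5995, -0.29, 0.1347]
ee_rot: [81.6, 89.9, 1.1]
ft_force: [4.5, 1.1, 0.5]
finger_gap: 0.09
t: 14.57
eef_pos: [0.5996, -0.29, 0.1348]
ee_rot: [82.1, 89.9, 1.6]
ft_force: [5.2, 1.1, 1.4]
finger_gap: 0.08
```

```bash

python3 -m handwheel '[{"tx":-4,"ty":-1.2,"tz":0,"spin":0,"fingers":1},{"tx":-8,"ty":-2.4,"tz":0,"spin":0,"fingers":1},{"tx":-10,"ty":-3,"tz":0,"spin":0,"fingers":1},{"tx":-8,"ty":-2.4,"tz":0,"spin":0,"fingers":1},{"tx":0,"ty":0,"tz":0,"spin":0,"fingers":1}]'
python3 -m handwheel '[{"tx":-15,"ty":0,"tz":0,"spin":0,"fingers":1},{"tx":-25,"ty":0,"tz":0,"spin":0,"fingers":1},{"tx":-25,"ty":0,"tz":0,"spin":0,"fingers":1},{"tx":-20,"ty":0,"tz":0,"spin":0,"fingers":1},{"tx":-8,"ty":0,"tz":0,"spin":0,"fingers":1}]'
python3 - <<'E'
from h import *
plan(.598,-.29,.134,9.5)
b=snap('scene','s4')
cv2.imwrite('pics/c5.png',cv2.resize(b[90:230,150:270],(600,700))[:600])
E
```

```text
t: 14.98
eef_pos: [0.5909, -0.2917, 0.1664]
ee_rot: [67.7, 89.8, -12.8]
ft_force: [4.8, 1.6, 4.5]
finger_gap: 0.077
t: 15.4
eef_pos: [0.5903, -0.2919, 0.2602]
ee_rot: [42.6, 89.9, -37.8]
ft_force: [0.7, -0.2, -1.6]
finger_gap: 0.047
t 15.40 pos [ 0.5903 -0.2919  0.2602] a 9.53 tilt 0.15 gap 0.047 F [ 0.7 -0.2 -1.6] q [-26.3  32.5  29.2  86.5  -0.   54.2]
tool shift [126.2   7.7  -0.8] spin 0.03
```

View pics/c5.png

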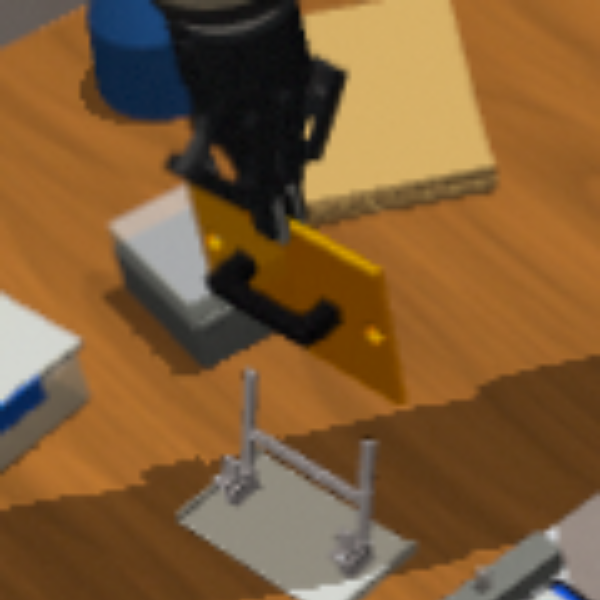

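The cover is held vertical, handle facing away, clear of the stand and of the tip box.

```bash

python3 -m handwheel '[{"tx":0,"ty":-8,"tz":0,"spin":0,"fingers":1},{"tx":0,"ty":-12,"tz":0,"spin":0,"fingers":1},{"tx":0,"ty":-12,"tz":0,"spin":0,"fingers":1},{"tx":0,"ty":-10,"tz":0,"spin":0,"fingers":1},{"tx":10,"ty":-5,"tz":0,"spin":0,"fingers":1}]' >/dev/null
python3 -m handwheel '[{"tx":25,"ty":0,"tz":0,"spin":0,"fingers":1},{"tx":30,"ty":0,"tz":0,"spin":0,"fingers":1},{"tx":30,"ty":0,"tz":0,"spin":0,"fingers":1},{"tx":25,"ty":0,"tz":0,"spin":0,"fingers":1},{"tx":10,"ty":0,"tz":0,"spin":0,"fingers":1}]'
python3 -m handwheel '[{"tx":4,"ty":0,"tz":0,"spin":0,"fingers":1},{"tx":2,"ty":0,"tz":0,"spin":0,"fingers":1},{"tx":2,"ty":0,"tz":0,"spin":0,"fingers":1},{"tx":0,"ty":0,"tz":0,"spin":0,"fingers":1},{"tx":0,"ty":0,"tz":0,"spin":0,"fingers":1}]'
```

```text
t: 16.28
eef_pos: [0.5412, -0.2981, 0.1224]
ee_rot: [-126.0, 89.6, 153.5]
ft_force: [-0.9, -0.2, -1.9]
finger_gap: 0.051
t: 16.7
eef_pos: [0.5443, -0.2996, 0.1206]
ee_rot: [50.2, 89.9, -30.3]
ft_force: [-0.4, 0.3, -1.2]
finger_gap: 0.047
```

```bash

python3 -m handwheel '[{"tx":1.5,"ty":0,"tz":0,"spin":0,"fingers":1},{"tx":1.5,"ty":0,"tz":0,"spin":0,"fingers":1},{"tx":0,"ty":0,"tz":0,"spin":0,"fingers":1},{"tx":0,"ty":0,"tz":0,"spin":0,"fingers":1},{"tx":0,"ty":0,"tz":0,"spin":0,"fingers":1}]'
python3 -m handwheel '[{"tx":1,"ty":0,"tz":0,"spin":0,"fingers":1},{"tx":1,"ty":0,"tz":0,"spin":0,"fingers":1},{"tx":0,"ty":0,"tz":0,"spin":0,"fingers":1},{"tx":0,"ty":0,"tz":0,"spin":0,"fingers":1},{"tx":0,"ty":0,"tz":0,"spin":0,"fingers":1}]'
```

```text
t: 17.12
eef_pos: [0.5438, -0.2993, 0.1166]
ee_rot: [36.3, 90.0, -44.1]
ft_force: [0.8, -0.3, -1.2]
finger_gap: 0.049
t: 17.53
eef_pos: [0.5444, -0.2993, 0.1157]
ee_rot: [67.4, 89.9, -13.1]
ft_force: [-0.8, 3.4, 12.5]
finger_gap: 0.048
```

```bash

python3 -m handwheel '[{"tx":-1,"ty":0,"tz":0,"spin":0,"fingers":0.9},{"tx":0,"ty":0,"tz":0,"spin":0,"fingers":0.86},{"tx":0,"ty":0,"tz":0,"spin":0,"fingers":0.85},{"tx":-3,"ty":0,"tz":0,"spin":0,"fingers":0.85},{"tx":-3,"ty":0,"tz":0,"spin":0,"fingers":0.85}]'
python3 -m handwheel '[{"tx":0,"ty":-4,"tz":0,"spin":0,"fingers":0.85},{"tx":1,"ty":-8,"tz":0,"spin":0,"fingers":0.85},{"tx":2,"ty":-8,"tz":0,"spin":0,"fingers":0.85},{"tx":2,"ty":-7,"tz":0,"spin":0,"fingers":0.84},{"tx":2,"ty":-7,"tz":0,"spin":0,"fingers":0.83}]'
python3 -c "
from h import *;plan(.511,-.305,.116,9.5); b=snap('scene','s5')"
```

```text
t: 17.95
eef_pos: [0.5436, -0.2993, 0.1215]
ee_rot: [-128.8, 90.0, 150.7]
ft_force: [1.6, -0.1, 0.9]
finger_gap: 0.152
t: 18.37
eef_pos: [0.509, -0.3051, 0.1142]
ee_rot: [-123.5, 90.0, 156.0]
ft_force: [0.1, 0.0, 0.4]
finger_gap: 0.168
t 18.37 pos [ 0.509  -0.3051  0.1142] a 9.52 tilt 0.03 gap 0.168 F [0.1 0.  0.4] q [-30.9  26.4  -1.9  61.7  -0.   49.5]
tool shift [-1.8  2.   0.3] spin 0.02
```

```bash
cat >> h.py <<'E'
def amber(im,roi):
    h=cv2.cvtColor(im,cv2.COLOR_BGR2HSV); m=cv2.inRange(h,(12,180,120),(28,255,255)); M=np.zeros_like(m); x0,y0,x1,y1=roi; M[y0:y1,x0:x1]=m[y0:y1,x0:x1]
    return M
E
python3 - <<'E'
from h import *
b=cv2.imread('pics/s5.png'); o=b[120:220,190:310]; cv2.imwrite('pics/c6.png',cv2.resize(o,(720,600),interpolation=cv2.INTER_CUBIC))
E
```

```text
(no output)
```

View pics/c6.png

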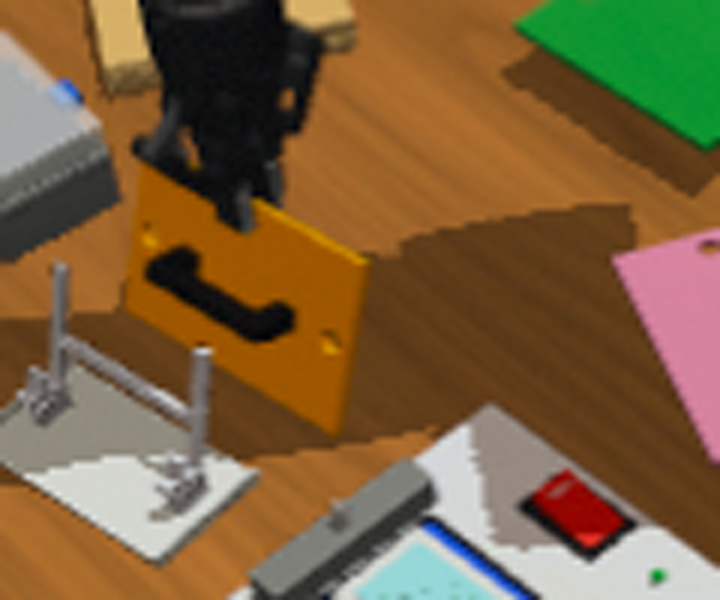

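The cover leans towards the robot between the fingers, and its lower edge is on the bench at about (130,310) to (338,432). I'll carry on with the lowering.

```bash

python3 -m handwheel '[{"tx":3,"ty":-6.5,"tz":0,"spin":0,"fingers":0.82},{"tx":3.5,"ty":-6.5,"tz":0,"spin":0,"fingers":0.81},{"tx":4,"ty":-6.2,"tz":0,"spin":0,"fingers":0.8},{"tx":4,"ty":-6,"tz":0,"spin":0,"fingers":0.79},{"tx":4.5,"ty":-6,"tz":0,"spin":0,"fingers":0.78}]'
python3 -m handwheel '[{"tx":6,"ty":-5,"tz":0,"spin":0,"fingers":0.75},{"tx":7,"ty":-5,"tz":0,"spin":0,"fingers":0.72},{"tx":8,"ty":-5,"tz":0,"spin":0,"fingers":0.69},{"tx":9,"ty":-4,"tz":0,"spin":0,"fingers":0.66},{"tx":0,"ty":0,"tz":0,"spin":0,"fingers":0.64}]'
python3 -c "
from h import *;plan(.459,-.315,.066,9.5)
b=snap('scene','s6'); m=amber(b,(190,100,330,230)); c=max(cv2.findContours(m,0,1)[0],key=cv2.contourArea); print(cv2.boxPoints(cv2.minAreaRect(c)).round(1), cv2.approxPolyDP(cv2.convexHull(c),3,True).reshape(-1,2).tolist())"
```

```text
t: 18.83
eef_pos: [0.4788, -0.3102, 0.095]
ee_rot: [-134.0, 90.0, 145.5]
ft_force: [0.5, -0.0, -0.2]
finger_gap: 0.216
t: 19.25
eef_pos: [0.4591, -0.3128, 0.0634]
ee_rot: [-133.6, 89.8, 146.0]
ft_force: [-0.4, 0.4, 1.1]
finger_gap: 0.358
t 19.25 pos [ 0.4591 -0.3128  0.0634] a 9.52 tilt 0.16 gap 0.358 F [-0.4  0.4  1.1] q [-34.3  24.8 -12.5  52.9  -0.   46.2]
tool shift [-2.6 -0.5  2.2] spin 0.02
[[190. 229.]
 [190. 100.]
 [329. 100.]
 [329. 229.]] [[329, 100], [329, 166], [225, 229], [197, 229], [190, 223], [190, 113], [199, 106], [249, 100]]
```

```bash

python3 -m handwheel '[{"tx":5,"ty":-3,"tz":0,"spin":0,"fingers":0.62},{"tx":6,"ty":-2,"tz":0,"spin":0,"fingers":0.6},{"tx":6,"ty":-2,"tz":0,"spin":0,"fingers":0.58},{"tx":0,"ty":0,"tz":0,"spin":0,"fingers":0.58},{"tx":0,"ty":0,"tz":0,"spin":0,"fingers":0.58}]'
python3 -m handwheel '[{"tx":-3,"ty":-3,"tz":0,"spin":0,"fingers":0.58},{"tx":-5,"ty":-3,"tz":0,"spin":0,"fingers":0.58},{"tx":-10,"ty":-3,"tz":0,"spin":0,"fingers":0.5},{"tx":-20,"ty":0,"tz":0,"spin":0,"fingers":0.5},{"tx":-40,"ty":0,"tz":0,"spin":0,"fingers":0.5}]'
python3 -m handwheel '[{"tx":-40,"ty":0,"tz":0,"spin":0,"fingers":0.5},{"tx":-40,"ty":0,"tz":20,"spin":0,"fingers":0.5},{"tx":-20,"ty":0,"tz":40,"spin":0,"fingers":0.5},{"tx":0,"ty":0,"tz":40,"spin":0,"fingers":0.5},{"tx":0,"ty":0,"tz":40,"spin":0,"fingers":0.5}]'
python3 - <<'E'
from h import *
plan(.49,-.31,.1,9.5)
b=snap('scene','s7');a=snap('top','t7')
o=np.zeros((600,800,3),np.uint8)
o[:300]=cv2.resize(a[130:220,280:520],(800,300),interpolation=cv2.INTER_CUBIC)
o[300:]=cv2.resize(b[120:210,190:310],(800,600),interpolation=cv2.INTER_CUBIC)[::2,::1][:300]
o[300:]=0;o[300:,:400]=cv2.resize(b[120:210,190:310],(400,300),interpolation=cv2.INTER_CUBIC)
o[300:,400:]=cv2.resize(b[175:265,215:335],(400,300),interpolation=cv2.INTER_CUBIC)
cv2.imwrite('pics/c7.png',o)
E
```

```text
t: 19.72
eef_pos: [0.4535, -0.3143, 0.0481]
ee_rot: [-135.0, 90.0, 144.5]
ft_force: [-0.4, 0.4, 0.2]
finger_gap: 0.42
t: 20.13
eef_pos: [0.4429, -0.3148, 0.1252]
ee_rot: [-134.8, 89.7, 144.7]
ft_force: [1.4, -0.9, -0.7]
finger_gap: 0.5
t: 20.55
eef_pos: [0.4678, -0.4518, 0.226]
ee_rot: [36.4, 89.7, -44.0]
ft_force: [0.1, 0.8, -0.6]
finger_gap: 0.5
t 20.55 pos [ 0.4678 -0.4518  0.226 ] a 9.58 tilt 0.28 gap 0.500 F [ 0.1  0.8 -0.6] q [-44.   30.9  21.6  80.4   0.   36.4]
tool shift [ 125.6   45.1 -136.7] spin 0.08
```

View pics/c7.png

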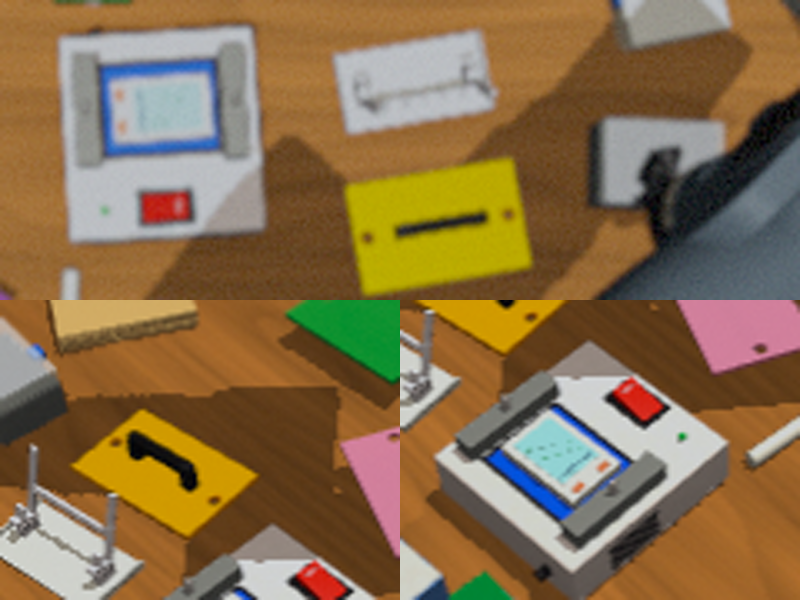

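The cover lies flat with its handle up. In the top crop its corners are (345,184), (514,158), (533,265) and (364,292), with holes at (368,238) and (508,214). The cassette sits in the window. Next I'll get the vector from cover to viewer in each camera.

```bash
python3 - <<'E'
from h import *
np.set_printoptions(precision=4,suppress=True)
a=cv2.imread('pics/t7.png'); b=cv2.imread('pics/s7.png')
def yaw(p,q): d=q-p; return (np.degrees(np.arctan2(d[1],d[0]))-90+90)%180-90
def rep(n,c,v,zs): print(n,c,v,zs)
T=lambda p:np.array(p,float)/3.3333+[280,130]
# top: segment cover
h=cv2.cvtColor(a,cv2.COLOR_BGR2HSV); m=cv2.inRange(h,(22,150,100),(35,255,255)); m[:170]=0
c=max(cv2.findContours(m,0,1)[0],key=cv2.contourArea); r=cv2.boxPoints(cv2.minAreaRect(cv2.convexHull(c))); w=world('top',r,.005)
e=np.diff(np.r_[w,w[:1]],axis=0)[:,:2];print('top cover seg',w.mean(0),np.hypot(*e.T),np.degrees(np.arctan2(e[:,1],e[:,0])))
w=world('top',T([(345,184),(514,158),(533,265),(364,292)]),.005);e=np.diff(np.r_[w,w[:1]],axis=0)[:,:2];print('top cover hand',w.mean(0),np.hypot(*e.T),np.degrees(np.arctan2(e[:,1],e[:,0])))
k=world('top',T([(368,238),(508,214)]),.006);print('holes',k.mean(0),np.hypot(*(k[0]-k[1])[:2]),yaw(k[1],k[0]))
hb=world('top',T([(397,232),(487,217)]),.037);print('bar',hb.mean(0),np.hypot(*(hb[0]-hb[1])[:2]),yaw(hb[1],hb[0]))
rl=world('top',T([(76,54),(98,52),(103,163),(78,165)]),.082).mean(0);rr=world('top',T([(220,44),(245,42),(250,155),(222,158)]),.082).mean(0)
print('rails',(rl+rr)/2,np.hypot(*(rl-rr)[:2]),yaw(rr,rl))
# window frame blue segmentation: fill hull
m=cv2.inRange(h,(105,150,80),(125,255,255)); m[:140]=0;m[185:]=0;m[:,:300]=0;m[:,:]=m; m[:,360:]=0
pts=cv2.findNonZero(m);r=cv2.boxPoints(cv2.minAreaRect(pts));w=world('top',r,.06);e=np.diff(np.r_[w,w[:1]],axis=0)[:,:2];print('win seg',w.mean(0),np.hypot(*e.T),np.degrees(np.arctan2(e[:,1],e[:,0])))
S=lambda p:np.array(p,float)/3.3333+[190,120];V=lambda p:np.array(p,float)/3.3333+[215,175]
w=world('scene',S([(72,165),(143,108),(257,175),(190,236)]),.005);e=np.diff(np.r_[w,w[:1]],axis=0)[:,:2];print('scene cover',w.mean(0),np.hypot(*e.T),np.degrees(np.arctan2(e[:,1],e[:,0])))
k=world('scene',S([(115,142),(214,200)]),.006);print('holes',k.mean(0),np.hypot(*(k[0]-k[1])[:2]),yaw(k[0],k[1]))
p=world('scene',V([(105,100),(212,185)]),.098);print('pins',p.mean(0),np.hypot(*(p[0]-p[1])[:2]),yaw(p[0],p[1]))
# enlarged pin pictures
o=np.zeros((600,800,3),np.uint8)
o[:300]=cv2.resize(a[145:175,300:380],(800,300),interpolation=cv2.INTER_CUBIC)
o[300:,:400]=cv2.resize(b[193:217,233:265],(400,300),interpolation=cv2.INTER_CUBIC);o[300:,400:]=cv2.resize(b[220:244,263:295],(400,300),interpolation=cv2.INTER_CUBIC)
cv2.imwrite('pics/c8.png',o)
E
```

```text
top cover seg [ 0.4879 -0.3103  0.005 ] [0.1777 0.1164 0.1769 0.1161] [ -80.0489 -171.0258   99.8416    9.3802]
top cover hand [ 0.4885 -0.3126  0.005 ] [0.1732 0.1095 0.1726 0.1102] [ -81.0858 -170.7367   99.1435    9.5648]
holes [ 0.487  -0.3113  0.006 ] 0.14345900036693088 9.840757034574494
bar [ 0.4862 -0.3095  0.037 ] 0.09048949672701974 9.57712583794796
rails [ 0.5985 -0.0317  0.082 ] 0.14053175959255695 3.610232663478854
win seg [ 0.5997 -0.0281  0.06  ] [0.1079 0.0852 0.1074 0.0852] [ -86.4617 -176.7626   93.5222    3.5279]
scene cover [ 0.4894 -0.3067  0.005 ] [0.1097 0.1694 0.1067 0.1715] [-170.4715   98.7554   10.628   -80.2226]
holes [ 0.4914 -0.3058  0.006 ] 0.14443428457690044 9.6556920569259
pins [ 0.6046 -0.0222  0.098 ] 0.14272786210027302 3.3078032176973835
```

View pics/c8.png

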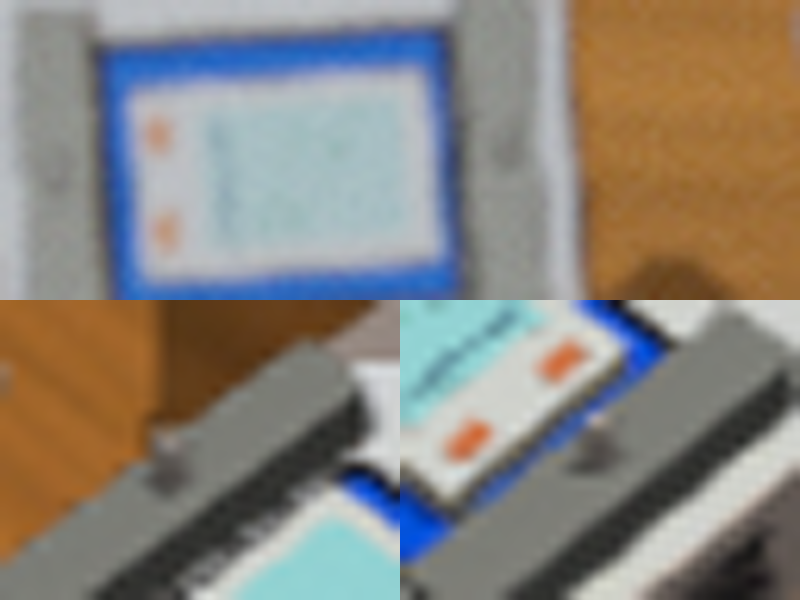

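```bash
python3 - <<'E'
from h import *
p=world('scene',[(246.4,204),(278.8,229.6)],.098);q=world('scene',[(246.4,207.6),(278.4,233.2)],.083);print(p.mean(0),q.mean(0),p[1]-p[0],q[1]-q[0])
plan(.489,-.3085,.1,9.6)
E
python3 -m handwheel '[{"tx":10,"ty":5,"tz":-15,"spin":0,"fingers":0.5},{"tx":25,"ty":9,"tz":-30,"spin":0,"fingers":0.5},{"tx":30,"ty":10,"tz":-32,"spin":0,"fingers":0.5},{"tx":30,"ty":10,"tz":-32,"spin":0,"fingers":0.5},{"tx":25,"ty":9,"tz":-26,"spin":0,"fingers":0.5}]' >/dev/null
python3 -m handwheel '[{"tx":0,"ty":0,"tz":0,"spin":0,"fingers":0.5},{"tx":0,"ty":0,"tz":0,"spin":0,"fingers":0.5},{"tx":0,"ty":0,"tz":0,"spin":0,"fingers":0.5},{"tx":0,"ty":0,"tz":0,"spin":0,"fingers":0.5},{"tx":0,"ty":0,"tz":0,"spin":0,"fingers":0.5}]' >/dev/null
python3 -c "
from h import *;plan(.489,-.3085,.032,9.6)"
```

```text
[ 0.6021536  -0.02494951  0.098     ] [ 0.60479211 -0.0248492   0.083     ] [-0.00854896  0.14377981  0.        ] [-0.00815968  0.14348677  0.        ]
t 20.65 pos [ 0.4672 -0.4546  0.2218] a 9.36 tilt 0.05 gap 0.501 F [ 0.5  0.  -1.5] q [-44.2  31.4  21.8  80.4  -0.   36.4]
tool shift [ 121.7   45.4 -140.7] spin -0.24
t 21.48 pos [ 0.4872 -0.3158  0.1081] a 9.48 tilt 0.12 gap 0.498 F [-0.   0.3  0.2] q [-32.9  25.1  -4.9  59.9  -0.   47.6]
tool shift [76.1  2.8 -7.1] spin -0.12
```

```bash

python3 -m handwheel '[{"tx":10,"ty":2.8,"tz":-7,"spin":-0.1,"fingers":0.5},{"tx":20,"ty":0,"tz":0,"spin":0,"fingers":0.5},{"tx":25,"ty":0,"tz":0,"spin":0,"fingers":0.5},{"tx":15,"ty":0,"tz":0,"spin":0,"fingers":0.5},{"tx":5,"ty":0,"tz":0,"spin":0,"fingers":0.5}]'
python3 -m handwheel '[{"tx":0,"ty":0,"tz":0,"spin":0,"fingers":0.6},{"tx":0,"ty":0,"tz":0,"spin":0,"fingers":0.7},{"tx":0,"ty":0,"tz":0,"spin":0,"fingers":0.75},{"tx":0,"ty":0,"tz":0,"spin":0,"fingers":0.8},{"tx":0,"ty":0,"tz":0,"spin":0,"fingers":0.85}]'
python3 -m handwheel '[{"tx":0,"ty":0,"tz":0,"spin":0,"fingers":0.9},{"tx":0,"ty":0,"tz":0,"spin":0,"fingers":1},{"tx":0,"ty":0,"tz":0,"spin":0,"fingers":1},{"tx":0,"ty":0,"tz":0,"spin":0,"fingers":1},{"tx":0,"ty":0,"tz":0,"spin":0,"fingers":1}]'
python3 -c "
from h import *;plan(.489,-.3085,.032,9.6)"
```

```text
t: 21.9
eef_pos: [0.4874, -0.3073, 0.03]
ee_rot: [-130.8, 89.9, 148.7]
ft_force: [-0.9, -0.4, 0.0]
finger_gap: 0.498
t: 22.32
eef_pos: [0.4891, -0.3077, 0.0331]
ee_rot: [49.2, 89.9, -31.2]
ft_force: [-1.0, 0.1, 3.5]
finger_gap: 0.161
t: 22.73
eef_pos: [0.4891, -0.3077, 0.0331]
ee_rot: [44.9, 89.9, -35.4]
ft_force: [-0.9, -0.4, 7.9]
finger_gap: 0.152
t 22.73 pos [ 0.4891 -0.3077  0.0331] a 9.64 tilt 0.12 gap 0.152 F [-0.9 -0.4  7.9] q [-32.2  28.6 -11.2  50.1  -0.   48.2]
tool shift [ 1.1 -0.2  0.7] spin 0.04
```

```bash

python3 -m handwheel '[{"tx":0,"ty":0,"tz":0,"spin":0,"fingers":0.7},{"tx":0,"ty":0,"tz":0,"spin":0,"fingers":0.5},{"tx":0,"ty":0,"tz":0,"spin":0,"fingers":0.5},{"tx":-10,"ty":0,"tz":0,"spin":0,"fingers":0.5},{"tx":-30,"ty":0,"tz":0,"spin":0,"fingers":0.5}]'
python3 -m handwheel '[{"tx":-40,"ty":0,"tz":0,"spin":0,"fingers":0.5},{"tx":-35,"ty":0,"tz":20,"spin":0,"fingers":0.5},{"tx":0,"ty":0,"tz":40,"spin":0,"fingers":0.5},{"tx":0,"ty":0,"tz":40,"spin":0,"fingers":0.5},{"tx":0,"ty":0,"tz":40,"spin":0,"fingers":0.5}]'
python3 - <<'E'
from h import *
np.set_printoptions(precision=4,suppress=True)
plan(.489,-.3077,.1)
snap('top','t8');snap('scene','s8')
for n in(7,8):
    a=cv2.imread(f'pics/t{n}.png');h=cv2.cvtColor(a,cv2.COLOR_BGR2HSV); m=cv2.inRange(h,(22,150,100),(35,255,255)); m[:170]=0
    c=max(cv2.findContours(m,0,1)[0],key=cv2.contourArea); r=cv2.minAreaRect(cv2.convexHull(c)); w=world('top',cv2.boxPoints(r),.005); M=cv2.moments(m); print(n,w.mean(0),r[2],'mom',world('top',[(M['m10']/M['m00'],M['m01']/M['m00'])],.006))
def g(n,f,r): x0,y0,x1,y1=r; return cv2.cvtColor(cv2.imread(f'pics/{f}.png'),cv2.COLOR_BGR2GRAY)[y0:y1,x0:x1].astype(np.float32)
for cam,r,f in(('top',(378,172,445,222),('t7','t8')),('scene',(208,150,270,195),('s7','s8'))):
    A,B=g(cam,f[0],r),g(cam,f[1],r); W=np.eye(2,3,dtype=np.float32)
    cc,W=cv2.findTransformECC(A,B,W,cv2.MOTION_EUCLIDEAN); c=np.array([(r[0]+r[2])/2,(r[1]+r[3])/2]); l=c-[r[0],r[1]]; c2=W@np.r_[l,1]+[r[0],r[1]]
    print(cam,cc,np.degrees(np.arcsin(W[1,0])),'shift m',np.diff(world(cam,[c,c2],.006),axis=0))
E
```

```text
t: 23.15
eef_pos: [0.4863, -0.3059, 0.0694]
ee_rot: [-132.1, 89.6, 147.5]
ft_force: [0.2, -0.2, -0.8]
finger_gap: 0.499
t: 23.57
eef_pos: [0.5122, -0.4469, 0.1489]
ee_rot: [39.2, 89.9, -41.2]
ft_force: [0.7, 0.0, -0.1]
finger_gap: 0.501
t 23.57 pos [ 0.5122 -0.4469  0.1489] a 9.69 tilt 0.14 gap 0.501 F [ 0.7  0.  -0.1] q [-41.1  35.7  18.5  72.7  -0.   39.2]
tool shift [  48.7    0.4 -141.2] 
7 [ 0.4879 -0.3103  0.005 ] 80.21759033203125 mom [[ 0.477 -0.241  0.006]]
8 [ 0.4875 -0.3103  0.005 ] 80.53767395019531 mom [[ 0.4765 -0.242   0.006 ]]
top 0.9642296102952292 0.0061873244 shift m [[-0.001  -0.0001  0.    ]]
scene 0.9821870939752333 -0.56711715 shift m [[-0.001  0.     0.   ]]
```

```bash

python3 -m handwheel '[{"tx":0,"ty":0,"tz":-25,"spin":0,"fingers":0.5},{"tx":0,"ty":0,"tz":-35,"spin":0,"fingers":0.5},{"tx":0,"ty":0,"tz":-35,"spin":0,"fingers":0.5},{"tx":10,"ty":0,"tz":-30,"spin":0,"fingers":0.5},{"tx":30,"ty":0,"tz":-16,"spin":0,"fingers":0.5}]'
python3 -m handwheel '[{"tx":25,"ty":0,"tz":0,"spin":0,"fingers":0.5},{"tx":20,"ty":0,"tz":0,"spin":0,"fingers":0.5},{"tx":10,"ty":0,"tz":0,"spin":0,"fingers":0.5},{"tx":0,"ty":0,"tz":0,"spin":0,"fingers":0.5},{"tx":0,"ty":0,"tz":0,"spin":0,"fingers":0.5}]' >/dev/null
python3 -c "
from h import *;plan(.489,-.3077,.034,9.6)"
```

```text
t: 24.08
eef_pos: [0.4894, -0.3043, 0.1108]
ee_rot: [53.4, 89.7, -26.8]
ft_force: [1.5, -0.0, -0.1]
finger_gap: 0.5
t 24.50 pos [ 0.4884 -0.3063  0.0526] a 9.64 tilt 0.00 gap 0.503 F [ 0.4 -1.3  0.2] q [-32.1  27.4 -10.   52.6   0.   48.3]
tool shift [18.6  0.4  1.5] spin 0.04
```

```bash

python3 -m handwheel '[{"tx":8,"ty":0.4,"tz":1.5,"spin":0,"fingers":0.5},{"tx":8,"ty":0,"tz":0,"spin":0,"fingers":0.55},{"tx":3,"ty":0,"tz":0,"spin":0,"fingers":0.6},{"tx":0,"ty":0,"tz":0,"spin":0,"fingers":0.7},{"tx":0,"ty":0,"tz":0,"spin":0,"fingers":0.8}]'
python3 -m handwheel '[{"tx":0,"ty":0,"tz":0,"spin":0,"fingers":0.9},{"tx":0,"ty":0,"tz":0,"spin":0,"fingers":1},{"tx":0,"ty":0,"tz":0,"spin":0,"fingers":1},{"tx":0,"ty":0,"tz":0,"spin":0,"fingers":1},{"tx":0,"ty":0,"tz":0,"spin":0,"fingers":1}]'
python3 -m handwheel '[{"tx":0,"ty":0,"tz":0,"spin":0,"fingers":1},{"tx":-8,"ty":0,"tz":0,"spin":0,"fingers":1},{"tx":-15,"ty":0,"tz":0,"spin":0,"fingers":1},{"tx":-25,"ty":0,"tz":0,"spin":0,"fingers":1},{"tx":-30,"ty":0,"tz":0,"spin":0,"fingers":1}]'
python3 -m handwheel '[{"tx":-30,"ty":0,"tz":0,"spin":1,"fingers":1},{"tx":-20,"ty":0,"tz":0,"spin":2,"fingers":1},{"tx":-10,"ty":0,"tz":0,"spin":2,"fingers":1},{"tx":0,"ty":0,"tz":0,"spin":1.1,"fingers":1},{"tx":0,"ty":0,"tz":0,"spin":0,"fingers":1}]'
python3 -c "
from h import *;plan(.601,-.027,.17,3.5)"
```

```text
t: 24.92
eef_pos: [0.4888, -0.3077, 0.0328]
ee_rot: [-130.3, 90.0, 149.4]
ft_force: [0.9, -0.2, -0.1]
finger_gap: 0.202
t: 25.33
eef_pos: [0.489, -0.3077, 0.0331]
ee_rot: [51.7, 90.0, -28.7]
ft_force: [-0.4, 0.8, 2.5]
finger_gap: 0.152
t: 25.75
eef_pos: [0.4879, -0.307, 0.1109]
ee_rot: [-131.7, 89.8, 147.9]
ft_force: [0.7, -0.4, -2.2]
finger_gap: 0.154
t: 26.17
eef_pos: [0.489, -0.3077, 0.1711]
ee_rot: [56.0, 90.0, -30.5]
ft_force: [-0.6, 0.5, -2.9]
finger_gap: 0.154
t 26.17 pos [ 0.489  -0.3077  0.1711] a 3.50 tilt 0.04 gap 0.154 F [-0.6  0.5 -2.9] q [-32.2  22.7   1.   68.2   0.   54.3]
tool shift [   1.   128.9 -273.4] spin -0.00
```

```bash

python3 -m handwheel '[{"tx":0,"ty":5,"tz":-10,"spin":0,"fingers":1},{"tx":0,"ty":10,"tz":-21,"spin":0,"fingers":1},{"tx":0,"ty":10,"tz":-21,"spin":0,"fingers":1},{"tx":0,"ty":10,"tz":-21,"spin":0,"fingers":1},{"tx":0,"ty":10,"tz":-21,"spin":0,"fingers":1}]' >/dev/null
python3 -m handwheel '[{"tx":0,"ty":10,"tz":-21,"spin":0,"fingers":1},{"tx":0,"ty":10,"tz":-21,"spin":0,"fingers":1},{"tx":0,"ty":10,"tz":-21,"spin":0,"fingers":1},{"tx":0,"ty":10,"tz":-21,"spin":0,"fingers":1},{"tx":0,"ty":10,"tz":-21,"spin":0,"fingers":1}]' >/dev/null
python3 -m handwheel '[{"tx":0,"ty":10,"tz":-21,"spin":0,"fingers":1},{"tx":0,"ty":10,"tz":-21,"spin":0,"fingers":1},{"tx":0,"ty":9,"tz":-19,"spin":0,"fingers":1},{"tx":0,"ty":4.9,"tz":-13.4,"spin":0,"fingers":1},{"tx":0,"ty":0,"tz":0,"spin":0,"fingers":1}]' >/dev/null
python3 -m handwheel '[{"tx":10,"ty":0,"tz":0,"spin":0,"fingers":1},{"tx":15,"ty":0,"tz":0,"spin":0,"fingers":1},{"tx":5,"ty":0,"tz":0,"spin":0,"fingers":1},{"tx":0,"ty":0,"tz":0,"spin":0,"fingers":1},{"tx":0,"ty":0,"tz":0,"spin":0,"fingers":1}]' 
python3 -c "
from h import *;plan(.601,-.027,.1151,3.5)"
```

```text
t: 27.83
eef_pos: [0.6002, -0.0275, 0.1405]
ee_rot: [-91.9, 89.9, -178.4]
ft_force: [-0.4, -0.0, -0.9]
finger_gap: 0.151
t 27.83 pos [ 0.6002 -0.0275  0.1405] a 3.50 tilt 0.06 gap 0.151 F [-0.4 -0.  -0.9] q [-2.6 26.4  2.  65.6 -0.  83.9]
tool shift [25.4  0.9 -0.4] spin -0.00
```

```bash

python3 -m handwheel '[{"tx":4,"ty":0.8,"tz":-0.4,"spin":0,"fingers":1},{"tx":4,"ty":0,"tz":0,"spin":0,"fingers":1},{"tx":2,"ty":0,"tz":0,"spin":0,"fingers":1},{"tx":1,"ty":0,"tz":0,"spin":0,"fingers":1},{"tx":0,"ty":0,"tz":0,"spin":0,"fingers":1}]' 
python3 -m handwheel '[{"tx":1.5,"ty":0,"tz":0,"spin":0,"fingers":1},{"tx":1.5,"ty":0,"tz":0,"spin":0,"fingers":1},{"tx":0,"ty":0,"tz":0,"spin":0,"fingers":1},{"tx":0,"ty":0,"tz":0,"spin":0,"fingers":1},{"tx":0,"ty":0,"tz":0,"spin":0,"fingers":1}]'
python3 -c "
from h import *;plan(.601,-.027,.1151,3.5);print(get_state()['ft_torque'])"
```

```text
t: 28.25
eef_pos: [0.6013, -0.0264, 0.1296]
ee_rot: [-93.6, 90.0, 179.9]
ft_force: [-0.3, 0.4, -1.9]
finger_gap: 0.145
t: 28.67
eef_pos: [0.6015, -0.0264, 0.1269]
ee_rot: [141.4, 90.0, 54.9]
ft_force: [0.1, 0.1, -1.9]
finger_gap: 0.149
t 28.67 pos [ 0.6015 -0.0264  0.1269] a 3.54 tilt 0.00 gap 0.149 F [ 0.1  0.1 -1.9] q [-2.5 26.9  0.8 63.9  0.  83.9]
tool shift [11.8 -0.5  0.6] spin 0.04
[-0.03157481 -0.05696601 -0.00862681]
```

```bash

python3 -m handwheel '[{"tx":2,"ty":0,"tz":0,"spin":0,"fingers":1},{"tx":2,"ty":0,"tz":0,"spin":0,"fingers":1},{"tx":2,"ty":0,"tz":0,"spin":0,"fingers":1},{"tx":0,"ty":0,"tz":0,"spin":0,"fingers":1},{"tx":0,"ty":0,"tz":0,"spin":0,"fingers":1}]' 
python3 -m handwheel '[{"tx":2,"ty":0,"tz":0,"spin":0,"fingers":1},{"tx":1.5,"ty":0,"tz":0,"spin":0,"fingers":1},{"tx":1,"ty":0,"tz":0,"spin":0,"fingers":1},{"tx":0,"ty":0,"tz":0,"spin":0,"fingers":1},{"tx":0,"ty":0,"tz":0,"spin":0,"fingers":1}]'
python3 -c "
from h import *;plan(.601,-.027,.1151,3.5);print(get_state()['ft_torque'])"
```

```text
t: 29.08
eef_pos: [0.6013, -0.0264, 0.1207]
ee_rot: [-98.8, 90.0, 174.7]
ft_force: [-0.0, 0.6, -1.1]
finger_gap: 0.151
t: 29.5
eef_pos: [0.6014, -0.0264, 0.1163]
ee_rot: [-96.6, 90.0, 176.9]
ft_force: [0.1, -0.3, -2.1]
finger_gap: 0.145
t 29.50 pos [ 0.6014 -0.0264  0.1163] a 3.54 tilt 0.01 gap 0.145 F [ 0.1 -0.3 -2.1] q [-2.5 27.3 -0.2 62.5  0.  83.9]
tool shift [ 1.2 -0.4  0.6] spin 0.04
[-0.018831    0.04375265  0.04107271]
```

```bash

python3 -m handwheel '[{"tx":1,"ty":0,"tz":0,"spin":0,"fingers":1},{"tx":0.7,"ty":0,"tz":0,"spin":0,"fingers":1},{"tx":0,"ty":0,"tz":0,"spin":0,"fingers":1},{"tx":0,"ty":0,"tz":0,"spin":0,"fingers":1},{"tx":0,"ty":0,"tz":0,"spin":0,"fingers":1}]' 
python3 -c "
from h import *;plan(.601,-.027,.1151,3.5);print(get_state()['ft_torque'])"
```

```text
t: 29.92
eef_pos: [0.6016, -0.0264, 0.1151]
ee_rot: [85.9, 90.0, -0.6]
ft_force: [-2.9, 0.0, 5.7]
finger_gap: 0.151
t 29.92 pos [ 0.6016 -0.0264  0.1151] a 3.54 tilt 0.04 gap 0.151 F [-2.9  0.   5.7] q [-2.5 27.3 -0.4 62.3  0.  83.9]
tool shift [ 0.  -0.6  0.6] spin 0.04
[0.03994253 0.44589743 0.00403888]
```

```bash

python3 -m handwheel '[{"tx":0,"ty":0,"tz":0,"spin":0,"fingers":0.8},{"tx":0,"ty":0,"tz":0,"spin":0,"fingers":0.6},{"tx":0,"ty":0,"tz":0,"spin":0,"fingers":0.5},{"tx":0,"ty":0,"tz":0,"spin":0,"fingers":0.5},{"tx":-5,"ty":0,"tz":0,"spin":0,"fingers":0.5}]' 
python3 -m handwheel '[{"tx":-15,"ty":0,"tz":0,"spin":0,"fingers":0.5},{"tx":-30,"ty":0,"tz":0,"spin":0,"fingers":0.5},{"tx":-35,"ty":0,"tz":0,"spin":0,"fingers":0.6},{"tx":0,"ty":-30,"tz":8,"spin":0,"fingers":0.8},{"tx":0,"ty":-35,"tz":10,"spin":0,"fingers":1}]' 
python3 -m handwheel '[{"tx":0,"ty":-30,"tz":5,"spin":0,"fingers":1},{"tx":0,"ty":0,"tz":0,"spin":0,"fingers":1},{"tx":0,"ty":0,"tz":0,"spin":0,"fingers":1},{"tx":0,"ty":0,"tz":0,"spin":0,"fingers":1},{"tx":0,"ty":0,"tz":0,"spin":0,"fingers":1}]' 
python3 - <<'E'
from h import *
plan(.5049,-.0534,.10,3.5)
b=snap('scene','s9'); cv2.imwrite('pics/c9.png',cv2.resize(b[160:260,215:335],(720,600),interpolation=cv2.INTER_CUBIC))
E
```

```text
t: 30.33
eef_pos: [0.6009, -0.0263, 0.1189]
ee_rot: [-98.1, 89.9, 175.4]
ft_force: [0.1, -0.9, -1.1]
finger_gap: 0.501
t: 30.75
eef_pos: [0.5402, -0.0482, 0.2022]
ee_rot: [82.2, 89.7, -4.2]
ft_force: [-1.1, -1.7, -0.6]
finger_gap: 0.126
t: 31.17
eef_pos: [0.509, -0.055, 0.1998]
ee_rot: [83.7, 90.0, -2.8]
ft_force: [-0.5, -0.8, -0.5]
finger_gap: -0.003
t 31.17 pos [ 0.509  -0.055   0.1998] a 3.56 tilt 0.04 gap -0.003 F [-0.5 -0.8 -0.5] q [-6.2 14.4 -6.5 69.1  0.  80.3]
tool shift [99.8 -4.  -1.9] spin 0.06
```

View pics/c9.png

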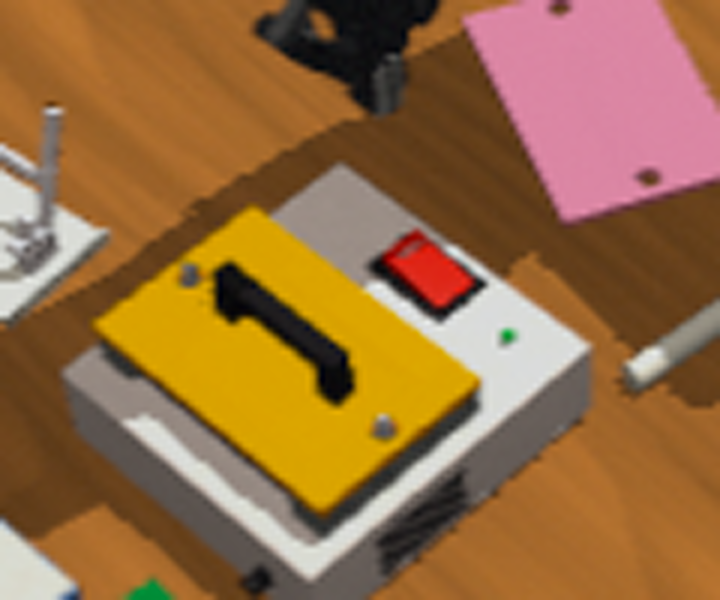

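The cover is seated. Both pins show through the holes, at (190,275) and (384,428), and it lies flush. Next is the rocker.

```bash

python3 -m handwheel '[{"tx":20,"ty":-2,"tz":-1,"spin":0,"fingers":1},{"tx":30,"ty":-2,"tz":-1,"spin":0,"fingers":1},{"tx":30,"ty":0,"tz":0,"spin":0,"fingers":1},{"tx":12,"ty":0,"tz":0,"spin":0,"fingers":1},{"tx":2,"ty":0,"tz":0,"spin":0,"fingers":1}]' 
python3 -m handwheel '[{"tx":2,"ty":0,"tz":0,"spin":0,"fingers":1},{"tx":2,"ty":0,"tz":0,"spin":0,"fingers":1},{"tx":2,"ty":0,"tz":0,"spin":0,"fingers":1},{"tx":2,"ty":0,"tz":0,"spin":0,"fingers":1},{"tx":2,"ty":0,"tz":0,"spin":0,"fingers":1}]' 
python3 -m handwheel '[{"tx":2,"ty":0,"tz":0,"spin":0,"fingers":1},{"tx":2,"ty":0,"tz":0,"spin":0,"fingers":1},{"tx":0,"ty":0,"tz":0,"spin":0,"fingers":1},{"tx":0,"ty":0,"tz":0,"spin":0,"fingers":1},{"tx":0,"ty":0,"tz":0,"spin":0,"fingers":1}]' 
python3 -c "
from h import *;plan(.5049,-.0534,.0855,3.5)"
```

```text
t: 31.63
eef_pos: [0.5028, -0.053, 0.1029]
ee_rot: [-100.4, 89.7, 173.2]
ft_force: [0.0, -0.7, -0.2]
finger_gap: 0.003
t: 32.05
eef_pos: [0.5044, -0.0535, 0.0961]
ee_rot: [78.4, 89.9, -8.0]
ft_force: [-0.3, 0.3, -0.3]
finger_gap: -0.003
t: 32.47
eef_pos: [0.5039, -0.0534, 0.0916]
ee_rot: [-156.4, 90.0, 117.1]
ft_force: [0.4, -0.5, 0.8]
finger_gap: -0.001
t 32.47 pos [ 0.5039 -0.0534  0.0916] a 3.54 tilt 0.01 gap -0.001 F [ 0.4 -0.5  0.8] q [ -6.1  18.  -18.1  53.9   0.   80.4]
tool shift [6.1 1.  0.1] spin 0.04
```

```bash

python3 -m handwheel '[{"tx":1.5,"ty":0,"tz":0,"spin":0,"fingers":1},{"tx":1.5,"ty":0,"tz":0,"spin":0,"fingers":1},{"tx":0,"ty":0,"tz":0,"spin":0,"fingers":1},{"tx":0,"ty":0,"tz":0,"spin":0,"fingers":1},{"tx":0,"ty":0,"tz":0,"spin":0,"fingers":1}]' 
python3 -m handwheel '[{"tx":1.5,"ty":0,"tz":0,"spin":0,"fingers":1},{"tx":1.5,"ty":0,"tz":0,"spin":0,"fingers":1},{"tx":0,"ty":0,"tz":0,"spin":0,"fingers":1},{"tx":0,"ty":0,"tz":0,"spin":0,"fingers":1},{"tx":0,"ty":0,"tz":0,"spin":0,"fingers":1}]' 
python3 -m handwheel '[{"tx":1,"ty":0,"tz":0,"spin":0,"fingers":1},{"tx":1,"ty":0,"tz":0,"spin":0,"fingers":1},{"tx":0,"ty":0,"tz":0,"spin":0,"fingers":1},{"tx":0,"ty":0,"tz":0,"spin":0,"fingers":1},{"tx":0,"ty":0,"tz":0,"spin":0,"fingers":1}]'
```

```text
t: 32.88
eef_pos: [0.5039, -0.0534, 0.0886]
ee_rot: [-166.6, 90.0, 107.0]
ft_force: [0.9, -1.8, 1.9]
finger_gap: 0.005
t: 33.3
eef_pos: [0.5041, -0.0544, 0.086]
ee_rot: [10.0, 89.9, -76.5]
ft_force: [-1.4, -9.0, 7.9]
finger_gap: -0.001
t: 33.72
eef_pos: [0.5044, -0.0545, 0.0853]
ee_rot: [33.5, 89.8, -53.0]
ft_force: [-10.5, -10.9, 32.2]
finger_gap: -0.001
```

```bash

python3 -m handwheel '[{"tx":-3,"ty":0,"tz":0,"spin":0,"fingers":1},{"tx":-15,"ty":0,"tz":0,"spin":0,"fingers":1},{"tx":-35,"ty":0,"tz":0,"spin":0,"fingers":1},{"tx":-40,"ty":0,"tz":0,"spin":0,"fingers":1},{"tx":-20,"ty":0,"tz":0,"spin":0,"fingers":1}]' 
python3 -m handwheel '[{"tx":0,"ty":-20,"tz":25,"spin":0,"fingers":1},{"tx":0,"ty":-25,"tz":35,"spin":0,"fingers":1},{"tx":0,"ty":-25,"tz":35,"spin":0,"fingers":1},{"tx":0,"ty":0,"tz":0,"spin":0,"fingers":1},{"tx":0,"ty":0,"tz":0,"spin":0,"fingers":1}]' 
python3 - <<'E'
from h import *
b=snap('scene','s10');a=snap('top','t10')
o=np.zeros((600,800,3),np.uint8)
o[:,:400]=cv2.resize(b[185:235,275:308],(400,600),interpolation=cv2.INTER_CUBIC)
o[:300,400:]=cv2.resize(b[160:260,205:338],(400,300),interpolation=cv2.INTER_CUBIC)
o[300:,400:]=cv2.resize(a[130:220,290:410],(400,300),interpolation=cv2.INTER_CUBIC)
cv2.imwrite('pics/c10.png',o)
E
```

```text
t: 34.13
eef_pos: [0.5045, -0.0533, 0.2004]
ee_rot: [89.9, 89.8, 3.4]
ft_force: [0.9, 0.4, 0.2]
finger_gap: 0.001
t: 34.55
eef_pos: [0.4404, -0.1516, 0.1966]
ee_rot: [-179.4, 90.0, 93.9]
ft_force: [0.2, 1.5, -0.7]
finger_gap: -0.0
```

View pics/c10.png

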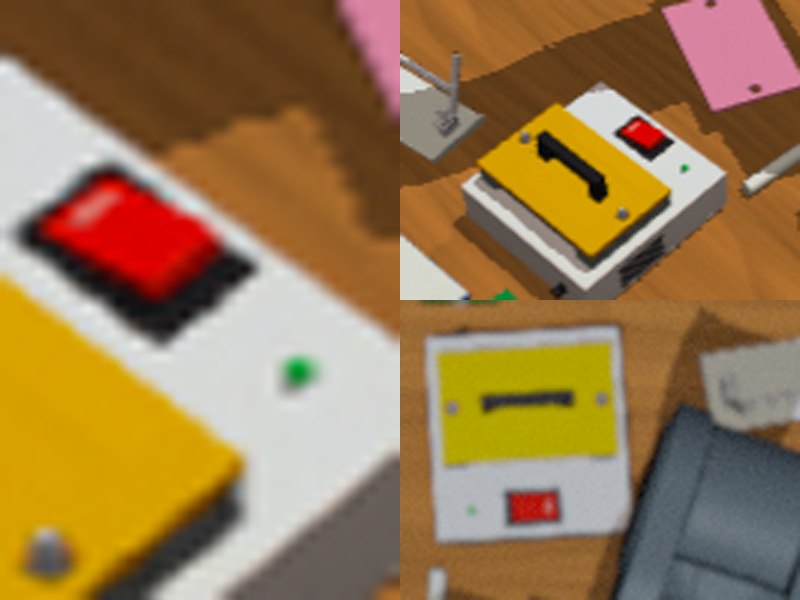

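```bash
python3 - <<'E'
from h import *
# scene-frame viewer origin (as this camera sees it) and yaw
a=np.radians(3.5);X=np.array([np.cos(a),np.sin(a)]);Y=np.array([-X[1],X[0]]);c=np.array([.602,-.025])
def P(x,y,t): return np.r_[c+X*(-.098+x)+Y*y*np.cos(t),.070+y*np.sin(t)]
for th in(0,.2,.35,.5):
    t=th-.228
    q=pix('scene',[P(x,y,t) for y in(.022,-.022) for x in(-.013,.013)])
    print(th,((q-[275,185])*[400/33,12]).round(0).tolist())
E
```

```text
0 [[229.0, 258.0], [158.0, 314.0], [112.0, 149.0], [40.0, 204.0]]
0.2 [[230.0, 248.0], [158.0, 305.0], [111.0, 159.0], [39.0, 213.0]]
0.35 [[229.0, 240.0], [157.0, 296.0], [112.0, 167.0], [41.0, 222.0]]
0.5 [[227.0, 231.0], [155.0, 287.0], [115.0, 176.0], [43.0, 231.0]]
```

Step 4 looks close to the limit: the rocker corners at (222,240), (155,298), (112,172) and (38,225) fit about 0.35 to 0.41 rad. I'll press once more, farther out.

```bash

python3 -m handwheel '[{"tx":0,"ty":25,"tz":-35,"spin":0,"fingers":1},{"tx":0,"ty":25,"tz":-35,"spin":0,"fingers":1},{"tx":20,"ty":19,"tz":-22,"spin":0,"fingers":1},{"tx":40,"ty":0,"tz":0,"spin":0,"fingers":1},{"tx":30,"ty":0,"tz":0,"spin":0,"fingers":1}]' >/dev/null
python3 -m handwheel '[{"tx":8,"ty":0,"tz":0,"spin":0,"fingers":1},{"tx":0,"ty":0,"tz":0,"spin":0,"fingers":1},{"tx":0,"ty":0,"tz":0,"spin":0,"fingers":1},{"tx":0,"ty":0,"tz":0,"spin":0,"fingers":1},{"tx":0,"ty":0,"tz":0,"spin":0,"fingers":1}]' 
python3 -c "
from h import *;plan(.5051,-.0572,.0875,3.5)"
```

```text
t: 35.48
eef_pos: [0.5043, -0.0567, 0.1005]
ee_rot: [81.0, 89.8, -5.5]
ft_force: [-0.3, -0.3, -0.4]
finger_gap: -0.003
t 35.48 pos [ 0.5043 -0.0567  0.1005] a 3.53 tilt 0.17 gap -0.003 F [-0.3 -0.3 -0.4] q [ -6.4  17.5 -17.4  55.    0.   80.1]
tool shift [13.   0.7  0.6] spin 0.03
```

```bash

python3 -m handwheel '[{"tx":4,"ty":0,"tz":0,"spin":0,"fingers":1},{"tx":4,"ty":0,"tz":0,"spin":0,"fingers":1},{"tx":4,"ty":0,"tz":0,"spin":0,"fingers":1},{"tx":1.5,"ty":0,"tz":0,"spin":0,"fingers":1},{"tx":0,"ty":0,"tz":0,"spin":0,"fingers":1}]' 
python3 -m handwheel '[{"tx":1,"ty":0,"tz":0,"spin":0,"fingers":1},{"tx":0,"ty":0,"tz":0,"spin":0,"fingers":1},{"tx":0,"ty":0,"tz":0,"spin":0,"fingers":1},{"tx":0,"ty":0,"tz":0,"spin":0,"fingers":1},{"tx":0,"ty":0,"tz":0,"spin":0,"fingers":1}]' 
python3 -m handwheel '[{"tx":1,"ty":0,"tz":0,"spin":0,"fingers":1},{"tx":0,"ty":0,"tz":0,"spin":0,"fingers":1},{"tx":0,"ty":0,"tz":0,"spin":0,"fingers":1},{"tx":0,"ty":0,"tz":0,"spin":0,"fingers":1},{"tx":0,"ty":0,"tz":0,"spin":0,"fingers":1}]'
```

```text
t: 35.9
eef_pos: [0.5033, -0.0566, 0.0854]
ee_rot: [84.0, 90.0, -2.4]
ft_force: [-2.4, 1.1, 10.8]
finger_gap: 0.004
t: 36.32
eef_pos: [0.5034, -0.0566, 0.0851]
ee_rot: [80.0, 89.9, -6.5]
ft_force: [-6.3, -0.9, 21.4]
finger_gap: -0.001
t: 36.73
eef_pos: [0.5035, -0.0566, 0.0848]
ee_rot: [80.9, 89.9, -5.6]
ft_force: [-11.2, 0.2, 34.8]
finger_gap: 0.006
```

```bash
python3 -c "
from h import *;s=get_state();print(s['ft_force'],s['ft_torque'],s['eef_pos'])"
```

```text
[-11.23212029   0.22202384  34.78432599] [0.37946795 2.40086419 0.10265905] [ 0.50354623 -0.05661132  0.0847754 ]
```

The torque (0.38 Nm at 35 N) puts the contact 11 mm inside the finger's centre. So the finger is on the rocker against its stop, not on the bezel. I'll retreat and hand in.

```bash

python3 -m handwheel '[{"tx":-4,"ty":0,"tz":0,"spin":0,"fingers":1},{"tx":-15,"ty":0,"tz":0,"spin":0,"fingers":1},{"tx":-35,"ty":0,"tz":0,"spin":0,"fingers":1},{"tx":-40,"ty":0,"tz":0,"spin":0,"fingers":1},{"tx":-20,"ty":0,"tz":0,"spin":0,"fingers":1}]' >/dev/null
python3 -m handwheel '[{"tx":0,"ty":-20,"tz":25,"spin":0,"fingers":1},{"tx":0,"ty":-25,"tz":35,"spin":0,"fingers":1},{"tx":0,"ty":-25,"tz":35,"spin":0,"fingers":1},{"tx":0,"ty":0,"tz":0,"spin":0,"fingers":1},{"tx":0,"ty":0,"tz":0,"spin":0,"fingers":1}]'
python3 - <<'E'
from h import *
b=snap('scene','s11'); a=cv2.imread('pics/s10.png')
d=np.abs(b[160:260,215:335].astype(int)-a[160:260,215:335]).max(2); print('scene change',d.mean(), (d>40).sum(), 'rocker',(d[33:60,60:90]>40).sum())
for n in ('s0','s9','s10','s11'):
    h=cv2.cvtColor(cv2.imread(f'pics/{n}.png'),cv2.COLOR_BGR2HSV)[190:222,272:305]; m=cv2.inRange(h,(0,150,60),(6,255,255))|cv2.inRange(h,(174,150,60),(180,255,255)); p=cv2.findNonZero(m); print(n,len(p),p.reshape(-1,2).mean(0)+[272,190])
job_done()
E
```

```text
t: 37.57
eef_pos: [0.4396, -0.1549, 0.1971]
ee_rot: [67.2, 90.0, -19.5]
ft_force: [-0.1, 0.2, 0.3]
finger_gap: 0.0
scene change 1.7604166666666667 30 rocker 6
s0 103 [286.00970874 204.7961165 ]
s9 108 [285.90740741 204.65740741]
s10 92 [285.2826087  204.27173913]
s11 91 [285.2967033  204.23076923]
the job is handed in; nothing more can be done
```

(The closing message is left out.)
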